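Pack the marbled goose eggs and shut the case

ROBOT

A 6-joint arm with a two-finger parallel gripper is mounted at the origin on a cart in front of the work surface, level with it; the furniture and walls round the work are solid. World frame = base frame: x ahead of the robot, y to its left, z up, the work surface at z = 0. Lengths are in m, angles in rad, forces in N, time in s.
With the tool pointing down it reaches from about 0.375 to 0.925 m from the base axis. Payload 5.7 kg.
Tool frame: the origin (TCP) lies midway between the tips of the shut fingers; the grasp point (between the pads) lies 19 mm behind it; z points along the fingers, x is the direction in which the jaws open and shut, and the axes are right-handed (so a half turn about z gives the same grasp; the last joint's range is limited). The gripper opens to 88 mm and grips with 3 to 60 N. Pads are 20 mm wide; open, the fingers measure 115 mm over their backs; the gripper's body (75 mm by 178 mm) begins 61 mm behind the grasp point.
Start: joints at [1.027, 0.359, 1.51, -0, 1.272, -0.115], TCP at [0.249, 0.546, 0.223] pointing down, gripper open.
Joint ranges: [-2.97, 2.97], [-1.01, 2.36], [0.21, 2.38], [-0.96, 4.11], [0.2, 2.71], [-2.98, 2.98]. Speed limits (rad/s): [2.39, 2.39, 3.14, 3.14, 3.14, 3.14].

INTERFACE

Orientations are given as a unit quaternion [x, y, z, w].
In Python, from bench import move_ptp, servo_line, goto_joints, move_gripper, sleep, inverse_kinematics, capture, PlanningError, close_job, spot_in, silhouettes, current_clock, current_joint_pos, current_qvel, current_joint_torque, current_position, current_orientation, current_force, current_torque, current_finger_gap gives the robot as it stands. Calls block until the motion is done:
- move_ptp(position, orientation): joint-space move of the TCP to a pose.
- servo_line(position, orientation=None, rate=0.15, contact_N=None): straight line of the TCP; orientation=None keeps the orientation; rate is the mean speed in m/s. With contact_N (N) it stops when the force on the tool has changed by that much, and returns True; else False.
- goto_joints(angles): joint-space move.
- move_gripper(opening): finger opening in m; the grip force is fixed at half the most; returns when the fingers have stopped.
- sleep(seconds).
- inverse_kinematics(position, orientation): joint angles nearest the present ones, or None.
- capture(name): name is "scene" or "top" or "wrist"; returns a dict with "image" (480x640x3 uint8, blue, green, red), "range_z" (480x640 float32, m along the optical axis (not along the pixel's ray), 0 where there is no reading), "intrinsics" (3x3 intrinsics, pixels), "R" (3x3) and "t" (3): a world point X has camera coordinates R X + t. Camera axes: x right, y down, z forward; pixel columns grow to the right and rows downward; lengths in m; the calibration is good to about 2 mm. A picture is of the moment at which its call begins.
A pose or a line that the arm cannot do raises PlanningError and nothing moves.
- close_job(): hands the job in, once; it reports no verdict.
Trained networks look in the newest picture that a camera, given by its name, has taken for a name from the list of things; names that differ only in an ending like _2 or _b are one class to them, and where a whole thing is asked for, a point or a joint stands for the part that bears it (a point fixed in the world has none). Each returns a list of dicts, best first, with "conf" (0 to 1); they miss things now and then, are a little off and sometimes report something else, mostly with a low value. They report only what shows in the picture. A call takes as long as a camera call.
- spot_in(camera, query): "xy" ([column, row] in pixels, amid what is visible of it).
- silhouettes(camera, query): "region" (480x640 bool, what is visible of it) and "xy" ([column, row] in pixels, amid what is visible of it).
Readings, each from a call of its own:
- current_clock(): time.
- current_joint_pos(): joint angles.
- current_qvel(): joint speeds.
- current_joint_torque(): joint torques, N m.
- current_position(): TCP position.
- current_orientation(): TCP orientation.
- current_force(): force on the tool from outside, world axes, zero at the start.
- current_torque(): the same for the moment, N m.
- current_finger_gap(): finger opening in m.
Only numpy, scipy, OpenCV 4.12 (cv2) and the standard library are available. Lean on these libraries where they do the work, as an engineer would, in place of code of your own. Each camera call takes 0.05 s, during which the arm holds its last target.

TASK

The two marbled goose eggs on the drying board are dry: pack them, pointed end down, one in each of the two empty pockets of the wooden case and then shut its lid fully. They are blown shells, so grip them lightly, set them down into the pockets gently without dropping or pressing them, and do not knock the egg already packed, the ramekin of ink or the lilac bottle. The lid hangs forward over the pockets and opens hardly any further, so a hand coming straight down does not fit.

Things in the scene. Friction and masses are not known exactly. Their poses are not given: they have to be found in the camera images.
- egg_blue_center (a point): blown goose egg, cream marbled with blues, standing pointed end down on three pins of the drying board; 84 mm tall, 56 mm across at its widest, 6 mm above this point; 60 g or so; stiff, fragile. This point: middle of the egg, half-way up; z axis from pointed to blunt end, so up while it stands. Yaw means nothing
- egg_rose_center (a point): blown goose egg, cream marbled with crimson and orange, standing pointed end down on three pins of the drying board; 84 mm tall, 56 mm across at its widest, 6 mm above this point; 60 g or so; stiff, fragile. This point: middle of the egg, half-way up; z axis from pointed to blunt end, so up while it stands. Yaw means nothing
- egg_green_center (a point): blown goose egg, cream marbled with greens, already packed, pointed end down in the left pocket of the case; same size as the others. This point: its middle, half-way up
- drying_board: pale wooden board, 100 x 225 x 18 mm, fixed on the bench at the robot's right; origin: centre of its underside, y along its length. At y = +52 and -52 mm three upright 6 mm pins, heads 52 mm above the bench, carry an egg (its middle 74 mm above the bench). Either egg may be at either place
- case: wooden case, fixed on the bench, 116 mm deep (x, from front to hinged back) by 330 mm long (y, to the left); origin: centre of its underside. Walls 38 mm high; flat top of the grey insert 34 mm above the bench. Three round egg-shaped pockets in a row along y, 95 mm apart, 57 mm across at the mouth, 28 mm deep, 1 to 2 mm wider all round than the egg
- pocket_left (a point): left (+y) pocket of the case, taken by the green egg; point and axes as for the middle pocket
- pocket_middle (a point): middle pocket of the case, empty at the start. The point is where the middle of a properly seated egg comes to be, on the pocket's axis, 48 mm above the bench; axes are the case's
- pocket_right (a point): right (-y) pocket of the case, empty at the start; point and axes as for the middle pocket
- lid (a joint): lid of the case, hinged along its back edge: 0 shut, grows as it opens, rad; stop at 1.2. It starts at 1.05 to 1.19 and so hangs forward over the pockets: a hand straight above a pocket strikes it. Stiff friction hinge: it stays where it is left and cannot slam; moving it takes 3 to 6 N at its front edge
- lid_hinge (a point): middle of the lid's hinge line, at the case's back edge, 38 mm above the bench; axes are the case's (y along the hinge)
- lid_edge (a point): on the lid: middle of the outer edge where top and front wall meet; 116 mm in front of and 62 mm above the hinge line when shut. Turns with the lid: x from its front to the hinge, z out through its top. The lid is a bottomless wooden box, 116 x 330 x 62 mm outside, 7 mm walls; its top is a 20 mm wide flat frame round a clear window
- ramekin_mid (a point): bystander: white ramekin of brown ink, 67 mm across, 40 mm high, loose; this point is its middle, 20 mm up
- rinse_mid (a point): bystander: plain lilac plastic bottle, 62 mm across, 116 mm high, loose; this point is its middle, 58 mm up

How it is judged:
By the outcome, as a careful person would: the job done as asked, in the order asked, and still so for the second after the job is handed in, with the robot touching nothing.
It also fails if it takes over 64 s, if anything falls off the work surface, if the arm or the gripper's body presses on something with over 40 N, if the wrist force passes 120 N, or if a joint passes its speed limit or range.

## Working session

There is one attempt and no reset: what is moved stays moved. The work goes in short steps, each a Python script; the robot and the scene stay as the last script left them, time stands still between calls to the robot, and variables do not carry over. Pictures are saved under pics/ and viewed, and the job is handed in when it is done.

```bash
ls; mkdir -p pics
cat > h.py <<'E'
import numpy as np, cv2
from bench import *
def world(c,u,v,z=None):
    K=c["intrinsics"];R=np.array(c["R"]);t=np.array(c["t"])
    z=c["range_z"][int(v),int(u)] if z is None else z
    p=np.array([(u-K[0][2])/K[0][0]*z,(v-K[1][2])/K[1][1]*z,z])
    return R.T@(p-t)
def cloud(c,m):
    K=c["intrinsics"];R=np.array(c["R"]);t=np.array(c["t"])
    v,u=np.nonzero(m&(c["range_z"]>0));z=c["range_z"][v,u]
    p=np.stack([(u-K[0][2])/K[0][0]*z,(v-K[1][2])/K[1][1]*z,z],1)
    return (p-t)@R
def px(c,X):
    p=np.array(c["R"])@np.array(X)+np.array(c["t"]);q=np.array(c["intrinsics"])@p
    return q[:2]/q[2]
E
python3 - <<'E'
from h import *
for n in ["scene","top","wrist"]:
    c=capture(n); cv2.imwrite(f"pics/a_{n}.png",c["image"])
    R=np.array(c["R"]);t=np.array(c["t"]);print(n,-R.T@t,R[2])
    np.savez(f"a_{n}.npz",**{k:np.array(v) for k,v in c.items()})
    for q in ["egg_blue_center","egg_rose_center","egg_green_center","drying_board","case","lid","ramekin_mid","rinse_mid"]:
        s=silhouettes(n,q)
        for d in s[:2]:
            P=cloud(c,d["region"])
            print(q,round(d["conf"],2),np.round(d["xy"]),d["region"].sum(), np.round(np.percentile(P,[2,50,98],axis=0),3).tolist() if len(P) else None)
print(current_clock(),current_orientation(),current_joint_pos())
E
```

```text
pics
scene [-0.19405894 -0.85591466  0.68917345] [ 0.61552294  0.63209996 -0.47072406]
egg_rose_center 0.77 [337. 282.] 744 [[0.449, -0.268, 0.047], [0.462, -0.254, 0.092], [0.488, -0.228, 0.116]]
egg_rose_center 0.24 [248. 202.] 372 [[0.564, 0.196, 0.037], [0.579, 0.208, 0.067], [0.608, 0.234, 0.09]]
egg_green_center 0.55 [247. 204.] 385 [[0.564, 0.196, 0.035], [0.579, 0.208, 0.066], [0.607, 0.234, 0.09]]
drying_board 0.96 [355. 327.] 3297 [[0.424, -0.405, 0.005], [0.456, -0.315, 0.018], [0.517, -0.19, 0.037]]
case 0.61 [277. 218.] 6967 [[0.493, -0.046, 0.005], [0.591, 0.077, 0.046], [0.671, 0.284, 0.168]]
lid 0.66 [285. 195.] 3483 [[0.561, -0.047, 0.046], [0.613, 0.076, 0.143], [0.675, 0.28, 0.169]]
ramekin_mid 0.79 [372. 277.] 600 [[0.579, -0.25, 0.006], [0.606, -0.221, 0.03], [0.642, -0.188, 0.042]]
top [ 0.45075193 -0.06780774  1.24532053] [ 0.0809001   0.01824334 -0.99655524]
egg_blue_center 0.83 [468. 288.] 633 [[0.446, -0.366, 0.077], [0.471, -0.339, 0.106], [0.496, -0.318, 0.117]]
egg_rose_center 0.66 [414. 286.] 602 [[0.45, -0.262, 0.085], [0.474, -0.236, 0.106], [0.498, -0
[... 190 characters left out ...]
, 0.12, 0.112], [0.691, 0.286, 0.169]]
drying_board 0.77 [438. 289.] 3741 [[0.423, -0.401, 0.01], [0.47, -0.291, 0.017], [0.521, -0.182, 0.023]]
drying_board 0.7 [243. 220.] 13060 [[0.503, -0.035, 0.006], [0.594, 0.12, 0.113], [0.689, 0.285, 0.169]]
lid 0.92 [236. 206.] 8075 [[0.561, -0.038, 0.068], [0.621, 0.12, 0.151], [0.695, 0.278, 0.169]]
ramekin_mid 0.82 [402. 220.] 789 [[0.578, -0.247, 0.022], [0.609, -0.218, 0.029], [0.639, -0.188, 0.042]]
wrist [0.17776004 0.58051155 0.38412964] [ 0.26477071 -0.12002577 -0.95681257]
1.35 [ 8.41358494e-01  5.40477457e-01 -4.38264243e-05  3.85562617e-05] [ 1.02690087e+00  3.58798906e-01  1.51038126e+00 -3.20617406e-05
  1.27252514e+00 -1.15098685e-01]
```

View pics/a_scene.png

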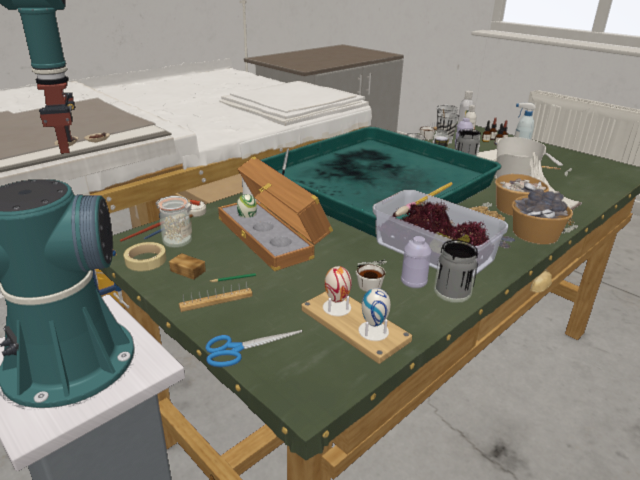

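View pics/a_top.png

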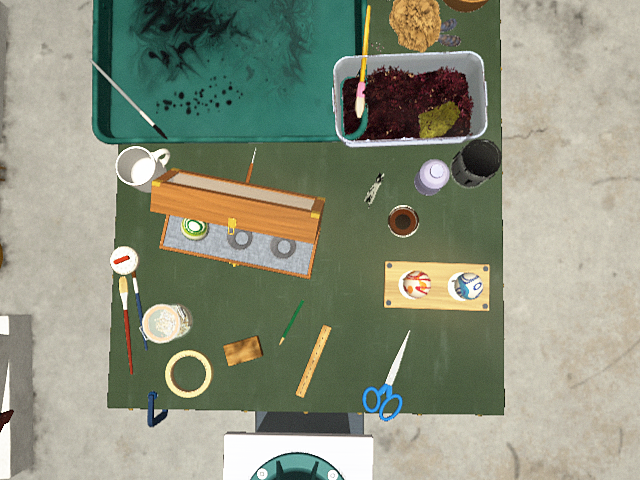

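View pics/a_wrist.png

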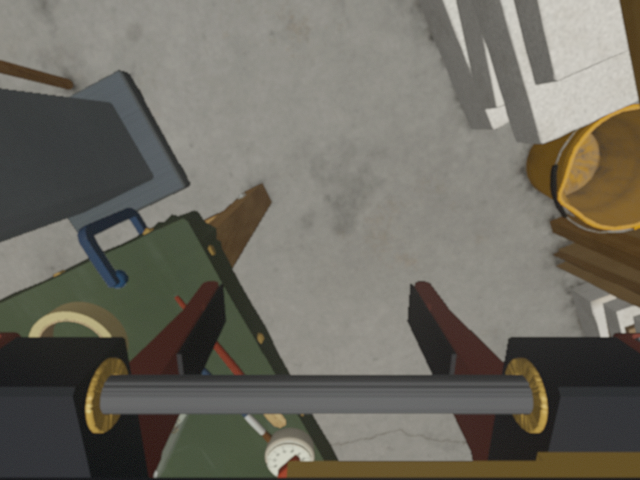

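The scene view shows the case with the lid leaning over it at about (275,215), the rose and blue eggs on the board at (337,283) and (376,307), and the bottle at (416,262). In the top view the empty pockets are at about (239,239) and (283,246). The wrist view shows nothing useful yet.

Run:
```python
from h import *
c=dict(np.load("a_top.npz"));im=c["image"]
cr=im[150:300,140:340];cv2.imwrite("pics/top_case.png",cv2.resize(cr,None,fx=4,fy=4,interpolation=cv2.INTER_CUBIC))
c2=dict(np.load("a_scene.npz"))
cr=c2["image"][140:290,205:345];cv2.imwrite("pics/sc_case.png",cv2.resize(cr,None,fx=4,fy=4,interpolation=cv2.INTER_CUBIC))
P=cloud(c,np.ones((480,640),bool)); 
s=(P[:,0]>.48)&(P[:,0]<.75)&(P[:,1]>-.08)&(P[:,1]<.32)
Q=P[s]; print(np.histogram(Q[:,2],bins=np.arange(0,.2,.005)))
```

```text
(array([3668,  393,  131,  169,  158,  447, 2357, 1389,  102,   16,   32,
         28,   57,  150,  197,  286,  465,  305,  216,  159,  119,  140,
        141,  140,  144,  157,  137,  165,  600,  909, 1008, 1098, 1105,
        880,  103,    0,    0,    0,    0]), array([0.   , 0.005, 0.01 , 0.015, 0.02 , 0.025, 0.03 , 0.035, 0.04 ,
       0.045, 0.05 , 0.055, 0.06 , 0.065, 0.07 , 0.075, 0.08 , 0.085,
       0.09 , 0.095, 0.1  , 0.105, 0.11 , 0.115, 0.12 , 0.125, 0.13 ,
       0.135, 0.14 , 0.145, 0.15 , 0.155, 0.16 , 0.165, 0.17 , 0.175,
       0.18 , 0.185, 0.19 , 0.195]))
```

View pics/top_case.png

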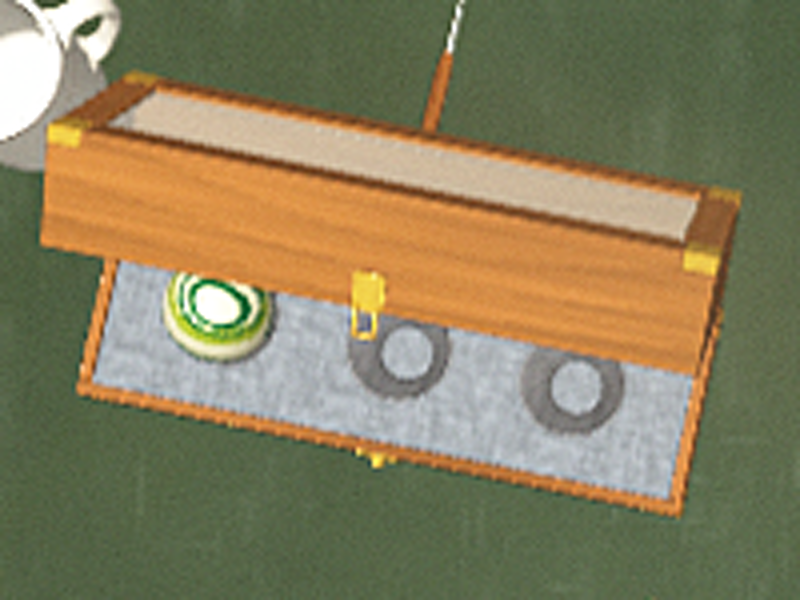

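View pics/sc_case.png

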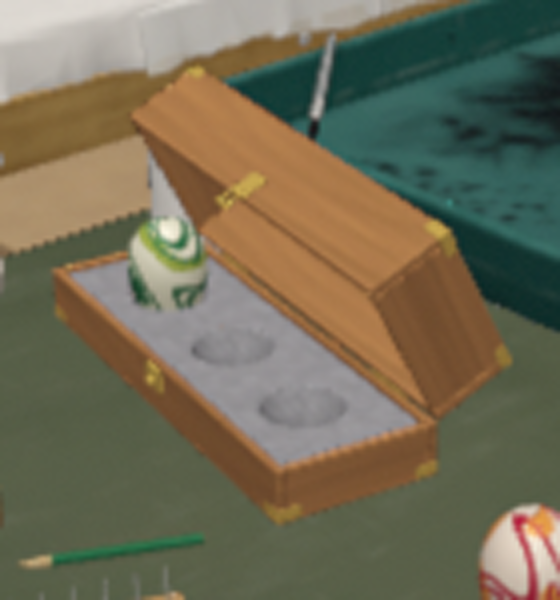

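```bash
cat > fit.py <<'E'
from h import *
from scipy.optimize import least_squares
T=dict(np.load("a_top.npz"));S=dict(np.load("a_scene.npz"))
def o(l,ou,ov): return [((u+.5)/4-.5+ou,(v+.5)/4-.5+ov) for u,v in l]
pt=np.array([[-.058,.165,.038],[-.058,-.165,.038],[0,0,.034],[0,-.095,.034]])
ot=np.array(o([(80,388),(680,513),(399,348),(573,384)],140,150))
ps=np.array([[-.058,.165,.038],[-.058,-.165,.038],[.058,-.165,.038],[0,0,.034],[0,-.095,.034]])
os_=np.array(o([(52,270),(275,468),(437,424),(232.5,347),(303,406.5)],205,140))
def tr(p,q):
    c,s=np.cos(p[2]),np.sin(p[2]); return np.stack([p[0]+c*q[:,0]-s*q[:,1],p[1]+s*q[:,0]+c*q[:,1],q[:,2]],1)
def res(p,st):
    r=[]
    for c,q,ob in st: r+= [np.array([px(c,X) for X in tr(p,q)])-ob]
    return np.concatenate(r)
for st in ([(T,pt,ot)],[(S,ps,os_)],[(T,pt,ot),(S,ps,os_)]):
    f=least_squares(lambda p:res(p,st).ravel(),[.58,.12,-.19],loss="soft_l1")
    print(f.x.round(4));print(res(f.x,st).round(2).tolist())
    print(tr(f.x,np.array([[0,.095,.048],[0,0,.048],[0,-.095,.048]])).round(4).tolist())
# pins/insert depth check, egg sphere fit
for n,c,m in (("blue",T,(468,288)),("rose",T,(414,286)),("green",T,(192,227))):
    pass
E
python3 fit.py
cat > eggfit.py <<'E'
from h import *
from scipy.optimize import least_squares
# egg profile: widest 28 mm at +6; lower semi-axis 48, upper 36
def eggres(p,P):
    d=P-p; r=np.hypot(d[:,0],d[:,1]); z=d[:,2]-.006
    h=np.where(z<0,.048,.036); return (np.sqrt((r/.028)**2+(z/h)**2)-1)*.028
def eggfit(P,z0):
    P=P[(P[:,2]>z0-.03)]
    f=least_squares(eggres,[np.median(P[:,0]),np.median(P[:,1]),z0],args=(P,),loss="soft_l1",f_scale=.001)
    return f.x, np.median(abs(f.fun))
E
python3 - <<'E'
from eggfit import *
for n in ("top","scene"):
    c=capture(n)
    for q,z in (("egg_blue_center",.074),("egg_rose_center",.074),("egg_green_center",.048)):
        for d in silhouettes(n,q)[:2]:
            m=cv2.erode(d["region"].astype(np.uint8),np.ones((3,3)))>0
            print(n,q,round(d["conf"],2),np.round(d["xy"],1),*eggfit(cloud(c,m),z))
    for q in ("pocket_middle","pocket_right","pocket_left","lid_edge","lid_hinge","rinse_mid","case"):
        print(q,[(round(d["conf"],2),np.round(d["xy"],1).tolist()) for d in spot_in(n,q)[:3]])
print(current_clock())
E
```

```text
[ 0.5721  0.13   -0.1914]
[[-1.03, 0.29], [-0.06, 0.54], [0.53, -0.4], [0.32, -0.44]]
[[0.5902, 0.2233, 0.048], [0.5721, 0.13, 0.048], [0.5541, 0.0367, 0.048]]
[ 0.5734  0.1317 -0.1897]
[[0.05, -0.27], [0.08, 1.23], [0.16, -0.21], [-0.06, -0.21], [-0.24, -0.29]]
[[0.5913, 0.225, 0.048], [0.5734, 0.1317, 0.048], [0.5554, 0.0384, 0.048]]
[ 0.5723  0.1303 -0.1903]
[[-1.17, 0.28], [-0.17, 0.37], [0.38, -0.49], [0.18, -0.58], [0.04, -0.03], [0.07, 1.6], [0.21, 0.14], [-0.04, 0.08], [-0.23, 0.04]]
[[0.5903, 0.2236, 0.048], [0.5723, 0.1303, 0.048], [0.5544, 0.037, 0.048]]
top egg_blue_center 0.82 [471.4 286.5] [ 0.47126388 -0.34526094  0.07458373] 0.000822246716945098
top egg_rose_center 0.93 [414.9 286. ] [ 0.47323081 -0.24023022  0.07473487] 0.0008779229819731755
top egg_green_center 0.88 [192.3 227.4] [0.58805701 0.22458239 0.04805817] 0.0008954746345751774
top egg_green_center 0.74 [437.  288.5] [ 0.47190655 -0.28088799  0.01467441] 0.03753535273297724
pocket_middle [(0.93, [240.5, 220.8])]
pocket_right [(0.76, [239.5, 219.6])]
pocket_left [(0.61, [241.7, 218.2]), (0.47, [416.0, 287.0])
[... 202 characters left out ...]
4])]
scene egg_blue_center 0.56 [375.8 306.9] [ 0.47465951 -0.34510561  0.07604003] 0.000801092928114898
scene egg_rose_center 0.95 [338.3 281.6] [ 0.47660581 -0.24028012  0.07560261] 0.0008539117581612041
scene egg_rose_center 0.15 [275.  217.4] [0.60949276 0.07204599 0.12468899] 0.08417802917191215
scene egg_green_center 0.81 [245.9 204.3] [0.59147991 0.22491206 0.04974143] 0.0015643736179488416
pocket_middle [(0.67, [368.3, 278.5]), (0.62, [279.4, 218.8])]
pocket_right [(0.9, [279.4, 219.5])]
pocket_left [(0.97, [276.8, 221.1])]
lid_edge [(0.91, [285.5, 198.2]), (0.55, [355.9, 330.7])]
lid_hinge [(0.58, [275.7, 218.7])]
rinse_mid [(0.97, [413.6, 262.0])]
case [(0.94, [278.7, 219.7])]
2.45
```

```bash
cat >> h.py <<'E'
from scipy.spatial.transform import Rotation as Ro
def ori(t,psi,camup=True):
    z=np.array([np.sin(t),0,-np.cos(t)]);y=-np.array([np.cos(t),0,np.sin(t)])
    if not camup: y=-y
    M=np.stack([np.cross(y,z),y,z],1)
    return (Ro.from_euler("z",psi)*Ro.from_matrix(M)).as_quat()
def tcp_for(eggc,t,psi,up=.008,b=.013):
    z=np.array([np.sin(t)*np.cos(psi),np.sin(t)*np.sin(psi),-np.cos(t)])
    return np.array(eggc)+[0,0,up]+b*z, z
E
python3 - <<'E'
from h import *
T=np.radians(50)
for cu in (True,False):
  for nm,e,psis in (("rose",(.475,-.2403,.074),(-.6,-.4,-.2,0)),("blue",(.473,-.3452,.074),(-.6,-.4,-.2,0)),("mid",(.5725,.1305,.048),(-.19,)),("right",(.5545,.0375,.048),(-.19,))):
    for ps in psis:
        for d in (0,.1):
            p,z=tcp_for(e,T,ps); q=inverse_kinematics(p-d*z+[0,0,d/2],ori(T,ps,cu))
            print(cu,nm,ps,d,None if q is None else np.round(q,2))
c=capture("top"); m=silhouettes("top","lid")[0]["region"];P=cloud(c,m)
a=-.1905;d=P-[.5725,.1305,0];X=d[:,0]*np.cos(a)+d[:,1]*np.sin(a)-.058; Y=-d[:,0]*np.sin(a)+d[:,1]*np.cos(a)
s=(abs(Y)<.16)&(abs(Y)>.03); H=np.stack([X[s],P[s,2]-.038],1)
f=H[H[:,1]>.06]; 
# front wall outer face: line
for lo in np.arange(-.07,.06,.01):
    k=(H[:,0]>lo)&(H[:,0]<lo+.01); 
    if k.sum()>20: print(round(lo+.005,3),np.round(np.percentile(H[k,1],[10,50,90]),3),k.sum())
E
```

```text
True rose -0.6 0 None
True rose -0.6 0.1 None
True rose -0.4 0 None
True rose -0.4 0.1 None
True rose -0.2 0 None
True rose -0.2 0.1 None
True rose 0 0 None
True rose 0 0.1 None
True blue -0.6 0 None
True blue -0.6 0.1 None
True blue -0.4 0 [-1.05  0.62  2.37  2.39  0.75 -1.43]
True blue -0.4 0.1 None
True blue -0.2 0 [-1.17  0.61  2.3   1.97  0.76 -1.29]
True blue -0.2 0.1 [-1.39  0.25  2.32  1.42  0.8  -0.8 ]
True blue 0 0 [-1.24  0.62  2.19  1.6   0.81 -1.13]
True blue 0 0.1 [-1.44  0.31  2.19  1.19  0.96 -0.76]
True mid -0.19 0 [ 0.36  0.69  2.31  3.77  0.75 -1.68]
True mid -0.19 0.1 None
True right -0.19 0 None
True right -0.19 0.1 None
False rose -0.6 0 None
False rose -0.6 0.1 None
False rose -0.4 0 None
False rose -0.4 0.1 None
False rose -0.2 0 None
False rose -0.2 0.1 None
False rose 0 0 None
False rose 0 0.1 None
False blue -0.6 0 None
False blue -0.6 0.1 None
False blue -0.4 0 [-1.05  0.62  2.37  2.39  0.75  1.71]
False blue -0.4 0.1 None
False blue -0.2 0 [-1.17  0.61  2.3   1.97  0.76  1.85]
False blue -0.2 0.1 [-1.39  0.25  2.32  1.42  0.8   2.34]
False blue 0 0 [-1.24  0.62  2.19  1.6   0.81  2.01]
False blue 0 0.1 [-1.44  0.31  2.19  1.19  0.96  2.38]
False mid -0.19 0 [0.36 0.69 2.31 3.77 0.75 1.46]
False mid -0.19 0.1 None
False right -0.19 0 None
False right -0.19 0.1 None
-0.055 [0.103 0.105 0.108] 176
-0.045 [0.104 0.108 0.111] 745
-0.035 [0.11  0.113 0.116] 715
-0.025 [0.115 0.118 0.121] 719
-0.015 [0.12  0.123 0.126] 735
-0.005 [0.124 0.127 0.131] 730
0.005 [0.118 0.128 0.132] 563
0.015 [0.091 0.099 0.109] 419
0.025 [0.071 0.08  0.088] 435
0.035 [0.051 0.06  0.068] 432
0.045 [0.037 0.043 0.048] 465
0.055 [0.028 0.032 0.034] 103
```

Run:
```python
from h import *
for nm,e,hs in (("mid",(.5725,.1305,.048),(0,.03)),("right",(.5545,.0375,.048),(0,.03)),("rose",(.475,-.2403,.074),(0,.08)),("blue",(.473,-.3452,.074),(0,.08))):
  print(nm)
  for t in (30,35,40,45,50,55):
    T=np.radians(t); row=""
    for ps in np.arange(-1.6,1.61,.2):
        ok=0
        for h in hs:
            p,z=tcp_for(e,T,ps); ok+=inverse_kinematics(p+[0,0,h],ori(T,ps,True)) is not None
        row+=" %d"%ok
    print(t,row)
```

```text
mid
30  2 2 2 2 2 0 0 0 0 0 2 2 2 2 2 2 2
35  2 2 2 2 1 0 0 0 1 1 2 2 2 2 2 2 2
40  2 2 2 1 0 0 0 1 2 2 2 2 2 2 2 2 2
45  2 2 2 0 0 0 0 2 2 2 2 2 2 2 2 2 2
50  2 2 2 0 0 0 0 2 2 0 0 2 2 2 2 2 2
55  2 2 0 0 0 0 0 2 0 0 0 2 2 2 2 2 2
right
30  2 2 2 2 1 0 0 0 0 1 2 2 2 2 2 2 2
35  2 2 2 1 0 0 0 1 1 2 2 2 2 2 2 2 2
40  2 2 2 0 0 0 1 2 2 2 2 2 2 2 2 2 2
45  2 2 0 0 0 0 2 1 0 0 2 2 2 2 2 2 2
50  2 2 0 0 0 0 2 0 0 0 0 2 2 2 2 2 2
55  2 1 0 0 0 0 1 0 0 0 0 2 2 2 2 2 2
rose
30  2 1 0 1 1 1 1 2 2 2 2 2 2 2 2 2 2
35  2 1 0 0 2 1 2 2 2 2 2 2 2 2 2 2 2
40  1 0 0 0 1 0 1 2 2 2 2 2 2 2 2 2 2
45  0 0 0 0 1 0 0 1 2 2 2 2 2 2 2 2 2
50  0 0 0 1 0 0 0 0 1 2 2 2 2 2 2 2 2
55  0 0 0 0 0 0 0 0 0 2 2 2 2 2 2 2 2
blue
30  1 1 1 1 1 1 2 2 2 2 2 2 2 2 2 2 2
35  1 0 0 1 0 1 2 2 2 2 2 2 2 2 2 2 2
40  0 0 0 1 1 1 2 2 2 2 2 2 2 2 2 2 2
45  0 0 0 1 2 2 2 2 2 2 2 2 2 2 2 2 2
50  0 0 0 2 1 1 2 2 2 2 2 2 2 2 2 2 2
55  0 0 0 2 0 0 0 2 2 2 2 2 2 2 2 2 2
```

Run:
```python
from h import *
ca=np.array([np.cos(-.19),np.sin(-.19),0])
for t in (36,40,43,46):
 T=np.radians(t)
 for ps in (-.3,-.19,-.1):
  for nm,e,offs in (("mid",(.5725,.1305,.048),((0,0),(0,.028),(-.045,.045),(-.06,.1))),("right",(.5545,.0375,.048),((0,0),(0,.028),(-.045,.045),(-.06,.1))),("rose",(.475,-.2403,.074),((0,0),(0,.08),(-.06,.08),(0,.12))),("blue",(.473,-.3452,.074),((0,0),(0,.08),(-.06,.08),(0,.12)))):
    p,z=tcp_for(e,T,ps)
    r=[inverse_kinematics(p+s*ca+[0,0,h],ori(T,ps,True)) for s,h in offs]
    print(t,ps,nm,[None if q is None else np.round(q,1).tolist() for q in r])
```

```text
36 -0.3 mid [None, None, None, None]
36 -0.3 right [[0.1, 0.5, 2.3, 4.0, 0.3, -2.0], None, None, None]
36 -0.3 rose [[-0.8, 0.4, 2.3, 2.1, 0.3, -1.0], [-0.8, 0.2, 2.2, 1.2, 0.3, 0.0], [-0.9, 0.1, 2.4, 1.2, 0.4, -0.2], [-0.8, 0.1, 2.2, 0.8, 0.4, 0.4]]
36 -0.3 blue [[-1.0, 0.5, 2.2, 1.6, 0.4, -0.6], [-1.0, 0.3, 2.1, 1.0, 0.4, -0.0], [-1.1, 0.2, 2.2, 1.1, 0.5, -0.2], [-1.0, 0.2, 2.1, 0.9, 0.5, 0.2]]
36 -0.19 mid [None, None, None, None]
36 -0.19 right [[0.0, 0.5, 2.3, 3.6, 0.3, -1.8], [0.0, 0.4, 2.3, 3.8, 0.2, -2.0], [0.1, 0.4, 2.3, 3.9, 0.2, -2.1], None]
36 -0.19 rose [[-0.9, 0.4, 2.3, 1.8, 0.4, -0.9], [-0.9, 0.2, 2.2, 1.1, 0.4, -0.1], [-1.0, 0.1, 2.3, 1.2, 0.5, -0.3], [-0.9, 0.1, 2.2, 0.9, 0.5, 0.2]]
36 -0.19 blue [[-1.0, 0.5, 2.2, 1.4, 0.5, -0.6], [-1.0, 0.3, 2.1, 1.0, 0.5, -0.1], [-1.2, 0.2, 2.2, 1.0, 0.6, -0.3], [-1.0, 0.2, 2.0, 0.9, 0.6, 0.1]]
36 -0.1 mid [[0.2, 0.5, 2.2, 4.0, 0.3, -2.1], None, None, None]
36 -0.1 right [[-0.0, 0.5, 2.3, 3.3, 0.3, -1.7], None, [-0.0, 0.4, 2.3, 3.4, 0.2, -1.8], None]
36 -0.1 rose [[-0.9, 0.4, 2.3, 1.7, 0.4, -0.8], [-0.9, 0.2, 2.2, 1.1, 0.5, -0.2], 
[... 3359 characters left out ...]
t [None, None, None, None]
46 -0.19 rose [None, [-1.0, 0.3, 2.4, 1.8, 0.5, -0.9], None, [-1.0, 0.2, 2.3, 1.5, 0.5, -0.6]]
46 -0.19 blue [[-1.1, 0.6, 2.3, 1.9, 0.7, -1.1], [-1.1, 0.3, 2.2, 1.5, 0.6, -0.7], [-1.3, 0.3, 2.3, 1.5, 0.7, -0.8], [-1.1, 0.3, 2.2, 1.3, 0.6, -0.5]]
46 -0.1 mid [[0.3, 0.6, 2.3, 3.6, 0.6, -1.7], [0.3, 0.6, 2.3, 3.7, 0.5, -1.8], [0.3, 0.5, 2.4, 3.8, 0.6, -1.8], [0.4, 0.3, 2.3, 4.1, 0.4, -2.1]]
46 -0.1 right [None, None, None, None]
46 -0.1 rose [None, [-1.0, 0.3, 2.3, 1.6, 0.6, -0.8], None, [-1.0, 0.2, 2.3, 1.4, 0.6, -0.5]]
46 -0.1 blue [[-1.2, 0.6, 2.2, 1.7, 0.7, -1.1], [-1.2, 0.4, 2.2, 1.4, 0.7, -0.7], [-1.3, 0.3, 2.2, 1.3, 0.8, -0.8], [-1.2, 0.3, 2.1, 1.2, 0.7, -0.5]]
```

Run:
```python
from h import *
c,s=np.cos(-.19),np.sin(-.19); A=np.array([[c,-s,0],[s,c,0],[0,0,1]])
offs=[(0,0,0),(0,0,.03),(-.015,0,.037),(-.03,0,.037),(-.015,-.06,.04),(-.02,-.14,.045),(-.02,-.14,.1),(-.045,-.05,.05)]
for nm,e in (("right",(.5545,.0375,.048)),("mid",(.5725,.1305,.048))):
 for t in (38,40,42,44,46,48,50):
  T=np.radians(t)
  for ps in (-.3,-.25,-.19,-.1,0,.1):
    p,z=tcp_for(e,T,ps)
    r=[inverse_kinematics(p+A@np.array(o),ori(T,ps,True)) for o in offs]
    print(nm,t,ps,"".join("." if q is None else "1" for q in r), [] if r[0] is None else np.round(r[0],2).tolist())
```

```text
right 38 -0.3 111111.1 [0.1, 0.53, 2.27, 3.86, 0.38, -1.93]
right 38 -0.25 11111... [0.07, 0.53, 2.29, 3.71, 0.37, -1.85]
right 38 -0.19 11111... [0.03, 0.53, 2.3, 3.53, 0.37, -1.76]
right 38 -0.1 11111.1. [-0.03, 0.53, 2.32, 3.27, 0.37, -1.63]
right 38 0 1111111. [-0.1, 0.53, 2.33, 2.98, 0.38, -1.5]
right 38 0.1 1111111. [-0.17, 0.53, 2.33, 2.71, 0.4, -1.38]
right 40 -0.3 11111... [0.12, 0.56, 2.3, 3.79, 0.45, -1.84]
right 40 -0.25 11111... [0.08, 0.55, 2.31, 3.65, 0.45, -1.78]
right 40 -0.19 1111.... [0.04, 0.55, 2.33, 3.49, 0.45, -1.71]
right 40 -0.1 111...1. [-0.02, 0.55, 2.34, 3.25, 0.46, -1.61]
right 40 0 111...1. [-0.1, 0.55, 2.35, 3.0, 0.47, -1.52]
right 40 0.1 111..11. [-0.17, 0.55, 2.36, 2.76, 0.48, -1.44]
right 42 -0.3 1111..1. [0.13, 0.58, 2.32, 3.73, 0.52, -1.77]
right 42 -0.25 1111.... [0.09, 0.58, 2.33, 3.61, 0.52, -1.72]
right 42 -0.19 111..... [0.05, 0.58, 2.35, 3.46, 0.53, -1.67]
right 42 -0.1 11...... [-0.02, 0.58, 2.37, 3.24, 0.54, -1.6]
right 42 0 .1....1. []
right 42 0.1 .1....1. []
right 44 -0.3 111..... [0.14, 0.61, 2.34, 3.7, 0.6, -1.72]
right 44 -0.25 111...
[... 2141 characters left out ...]
 [0.11, 0.64, 2.35, 3.16, 0.65, -1.57]
mid 48 -0.3 1...1..1 [0.41, 0.66, 2.24, 4.04, 0.67, -1.83]
mid 48 -0.25 11111... [0.38, 0.66, 2.26, 3.93, 0.67, -1.78]
mid 48 -0.19 1111.... [0.34, 0.66, 2.29, 3.79, 0.68, -1.73]
mid 48 -0.1 1111.... [0.28, 0.66, 2.32, 3.59, 0.7, -1.66]
mid 48 0 111..... [0.2, 0.67, 2.35, 3.37, 0.72, -1.61]
mid 48 0.1 11...... [0.11, 0.67, 2.37, 3.16, 0.74, -1.57]
mid 50 -0.3 11..1... [0.43, 0.68, 2.25, 4.01, 0.73, -1.77]
mid 50 -0.25 1111.... [0.4, 0.69, 2.28, 3.9, 0.74, -1.73]
mid 50 -0.19 1111.... [0.36, 0.69, 2.31, 3.77, 0.75, -1.68]
mid 50 -0.1 111..... [0.29, 0.7, 2.34, 3.57, 0.78, -1.63]
mid 50 0 11...... [0.2, 0.7, 2.37, 3.36, 0.81, -1.59]
mid 50 0.1 ........ []
```

```bash
cat > kin.py <<'E'
import numpy as np
from scipy.spatial.transform import Rotation as Ro
from scipy.optimize import least_squares
def rz(a): return Ro.from_euler("z",a)
def ry(a): return Ro.from_euler("y",a)
def fkraw(q,k):
    R=rz(q[0]);p=R.apply([k[0],k[1],k[2]])
    R=R*ry(q[1]);p=p+R.apply([k[3],0,k[4]])
    R=R*ry(q[2]);p=p+R.apply([k[5],k[9],k[6]]); 
    R=R*rz(q[3])*ry(q[4]);R=R*rz(q[5]+k[8]);p=p+R.apply([0,0,k[7]])
    return p,R
try: k=np.load("k.npy")
except Exception: k=None
def fk(q): return fkraw(q,k)
lo=np.array([-2.97,-1.01,.21,-.96,.2,-2.98]);hi=np.array([2.97,2.36,2.38,4.11,2.71,2.98])
def ik(p,quat,seed):
    Rt=Ro.from_quat(quat)
    def f(q):
        a,R=fk(q); return np.r_[(a-p)*10,(Rt.inv()*R).as_rotvec()*3]
    r=least_squares(f,np.clip(seed,lo+.02,hi-.02),bounds=(lo+.01,hi-.01))
    return r.x if np.linalg.norm(r.fun)<1e-4 else None
E
python3 - <<'E'
from h import *; from kin import *
rng=np.random.default_rng(0); D=[]
for i in range(60):
    p=[rng.uniform(.35,.65),rng.uniform(-.4,.5),rng.uniform(.05,.35)];o=ori(rng.uniform(0,.9),rng.uniform(-1,1))
    q=inverse_kinematics(p,o)
    if q is not None: D.append((np.array(p),o,np.array(q)))
D.append((np.array(current_position()),np.array(current_orientation()),np.array(current_joint_pos())))
print(len(D))
def f(k):
    r=[]
    for p,o,q in D:
        a,R=fkraw(q,k); r+=[*(a-p)*5,*(Ro.from_quat(o).inv()*R).as_rotvec()]
    return np.array(r)
best=min((least_squares(f,[.0,s*.06,.3,0,.35,0,.35,.2,y,0]) for s in (1,-1) for y in (0,np.pi)),key=lambda r:r.cost)
print(best.x.round(4),best.cost,abs(best.fun).max()); np.save("k.npy",best.x)
E
```

```text
49
[-0.      0.1545  0.2665  0.      0.6111  0.1122  0.4336  0.3813  3.1416
 -0.0856] 7.963166571802233e-29 3.0531133177191805e-15
```

```bash
cat > plan.py <<'E'
from h import *; from kin import *
PSI=-.1903; C0=np.array([.5725,.1307,0.]); cs,sn=np.cos(PSI),np.sin(PSI)
A=np.array([[cs,-sn,0],[sn,cs,0],[0,0,1]]); TH=1.08
def cw(l): return np.atleast_2d(l)@A.T+C0
MID=cw([0,0,.048])[0];RIGHT=cw([0,-.095,.048])[0];LEFT=cw([0,.095,.048])[0]
ROSE=np.array([.475,-.2403,.0745]);BLUE=np.array([.473,-.3452,.0745])
def lidpts(th=TH):
    g=[];ys=np.linspace(-.165,.165,45)
    for y in ys:
        for z in np.linspace(0,.062,9): g.append((-.116,y,z))
        for x in np.linspace(-.116,0,14): g.append((x,y,.062))
    for s in (-.165,.165,-.158,.158):
        for x in np.linspace(-.116,0,14):
            for z in np.linspace(0,.062,9): g.append((x,s,z))
    for y in (-.008,0,.008):
        for z in (-.016,-.01,-.005): g.append((-.118,y,z))
    g=np.array(g);c,s=np.cos(th),np.sin(th)
    L=np.stack([.058+g[:,0]*c+g[:,2]*s,g[:,1],.038-g[:,0]*s+g[:,2]*c],1)
    return cw(L)
def casepts():
    g=[]
    for y in np.linspace(-.165,.165,45):
        for x in (-.058,.058): g+= [(x,y,.038),(x,y,.02)]
        for x in np.linspace(-.05,.05,11): g.append((x,y,.034))
    for x in np.linspace(-.058,.058,15):
        for y in (-.165,.165): g+= [(x,y,.038),(x,y,.02)]
    return cw(g)
def eggpts(c):
    g=[]
    for a in np.linspace(-np.pi/2,np.pi/2,15):
        for b in np.linspace(0,2*np.pi,16): g.append((.028*np.cos(a)*np.cos(b),.028*np.cos(a)*np.sin(b),.006+(.036 if a>0 else .048)*np.sin(a)))
    return np.array(g)+c
def boxd(L,c,h): 
    d=abs(L-c)-h; return np.linalg.norm(np.maximum(d,0),axis=1)+np.minimum(d.max(1),0)
def clr(p,R,pts,gap=.08):
    L=(pts-p)@R.as_matrix()
    b=boxd(L,[0,0,-.18],[.089,.0375,.1]).min()
    w=gap/2
    f=min(boxd(L,[s*(w+.00675),0,-.04],[.00675,.010,.04]).min() for s in(1,-1))
    cam=(np.linalg.norm(L-[0,-.079,-.161],axis=1)-.03).min()
    return np.array([b,f,cam])
def eggin(p,R,t,pts,up=.008,b=.013):
    z=R.as_matrix()[:,2]; # tool leaned by t: egg axis in tool frame: rotate about x
    ax=R.apply(AX(t)); c=p-b*z-up*ax
    d=pts-c; h=d@ax; r=np.linalg.norm(d-np.outer(h,ax),axis=1); zz=h-.006
    hh=np.where(zz<0,.048,.036); return ((np.sqrt((r/.028)**2+(zz/hh)**2)-1)*.028).min()
def AX(t): return Ro.from_quat(ori(t,0)).inv().apply([0,0,1])
E
cat > t1.py <<'E'
from plan import *
LP=lidpts();CP=casepts()
seed=[.25,.6,2.3,3.5,.55,-1.7]
def test(tgt,t,ps,offs,others):
    T=np.radians(t);out=[];q0=seed
    p,z=tcp_for(tgt,T,ps)
    for o in offs:
        P=p+A@np.array(o);q=ik(P,ori(T,ps),q0)
        if q is None: out.append(None);continue
        q0=q;R=Ro.from_quat(ori(T,ps))
        out.append((np.round(1e3*np.r_[clr(P,R,LP).min(),clr(P,R,CP).min(),min(clr(P,R,e).min() for e in others),eggin(P,R,T,LP)]).astype(int).tolist(),np.round(np.minimum(q-lo,hi-q).min(),2)))
    return out
offs=[(0,0,0),(0,0,.015),(0,0,.03),(-.02,0,.037),(-.02,-.05,.04),(-.03,-.1,.05)]
if __name__=="__main__":
  for nm,tg,oth in (("mid",MID,[eggpts(LEFT)]),("right",RIGHT,[eggpts(MID)])):
    for t in (38,40,42,44,46):
      for ps in (-.3,-.19,-.1,0):
        print(nm,t,ps,*[("-" if x is None else f"{x[0]}/{x[1]}") for x in test(tg,t,ps,offs,oth)])
E
python3 t1.py
```

```text
mid 38 -0.3 - - - - - -
mid 38 -0.19 - - - - [20, 46, 69, 15]/0.05 [34, 53, 121, 16]/0.05
mid 38 -0.1 [1, 7, 13, 36]/0.12 [9, 21, 14, 24]/0.09 [21, 36, 17, 13]/0.05 [34, 43, 23, 7]/0.02 [23, 46, 70, 15]/0.05 [30, 53, 121, 16]/0.03
mid 38 0 [1, 6, 12, 36]/0.11 [4, 21, 13, 24]/0.06 [16, 36, 17, 13]/0.02 [29, 43, 24, 7]/0.03 [26, 46, 70, 15]/0.04 [26, 53, 121, 16]/0.02
mid 40 -0.3 - - - - - [33, 53, 120, 16]/0.05
mid 40 -0.19 [4, 6, 14, 36]/0.11 [11, 21, 14, 24]/0.02 - - [21, 46, 69, 15]/0.09 [33, 53, 121, 16]/0.02
mid 40 -0.1 [3, 7, 13, 36]/0.14 [10, 21, 14, 24]/0.15 [22, 36, 17, 13]/0.12 [35, 43, 23, 7]/0.12 [24, 46, 70, 15]/0.07 -
mid 40 0 [3, 6, 12, 36]/0.12 [5, 21, 13, 24]/0.12 [17, 36, 17, 13]/0.09 [30, 43, 24, 7]/0.1 [27, 46, 70, 15]/0.05 -
mid 42 -0.3 - - - - - [33, 53, 120, 16]/0.03
mid 42 -0.19 [6, 6, 14, 36]/0.15 [12, 21, 14, 24]/0.12 [23, 36, 16, 13]/0.03 - [22, 46, 69, 15]/0.06 -
mid 42 -0.1 [6, 6, 13, 36]/0.12 [11, 21, 14, 24]/0.12 [23, 36, 17, 13]/0.13 [35, 43, 23, 7]/0.1 [25, 46, 70, 15]/0.04 -
mid 42 0 [5, 6, 12, 36]/0.09 [6, 21, 13, 24]/0.1 [17, 36, 17, 13]/0.11 [31, 4
[... 1727 characters left out ...]
[-1, 6, 13, 39]/0.06 [6, 21, 14, 28]/0.07 [17, 36, 17, 16]/0.08 [35, 42, 20, 17]/0.04 - -
right 42 -0.19 [6, 6, 14, 39]/0.03 [12, 21, 14, 28]/0.04 [19, 36, 16, 16]/0.05 [32, 42, 21, 17]/0.01 - -
right 42 -0.1 [14, 6, 13, 39]/0.01 [15, 21, 14, 28]/0.02 [16, 36, 17, 16]/0.03 - - -
right 42 0 - - [15, 36, 17, 16]/0.02 - - -
right 44 -0.3 [2, 6, 13, 39]/0.04 [7, 21, 14, 28]/0.05 [17, 36, 17, 16]/0.06 [36, 42, 20, 17]/0.02 - -
right 44 -0.19 - [13, 21, 14, 28]/0.01 [18, 36, 16, 16]/0.02 - - -
right 44 -0.1 - - - - - -
right 44 0 - - - - - -
right 46 -0.3 [4, 6, 13, 39]/0.02 [8, 21, 14, 28]/0.03 [18, 36, 17, 16]/0.03 - - -
right 46 -0.19 - - - - - -
right 46 -0.1 - - - - - -
right 46 0 - - - - - -
```

```bash
cat > plan2.py <<'E'
from plan import *
c=dict(np.load("a_top.npz"))
K=c["intrinsics"];
def cyl(x,y,r,h): return np.array([(x+r*np.cos(a),y+r*np.sin(a),z) for a in np.linspace(0,6.28,16) for z in np.linspace(.005,h,6)])
def atz(u,v,z):
    o=-c["R"].T@c["t"]; d=world(c,u,v,1.)-o; return o+d*(z-o[2])/d[2]
BOT=atz(433,176,.116)
OBJ=np.r_[cyl(.609,-.218,.0335,.04),cyl(BOT[0],BOT[1],.031,.116)]
board=np.array([(x,y,.018) for x in (.42,.47,.52) for y in np.linspace(-.4,-.18,12)])
pins=np.array([(e[0]+.012*np.cos(a),e[1]+.012*np.sin(a),z) for e in (ROSE,BLUE) for a in (0,2.1,4.2) for z in(.03,.052)])
LP=lidpts();CP=casepts();FIX=np.r_[LP,CP,OBJ,board,pins]
def pathclr(qs,pts,gap,held=None,heldpts=None,n=25):
    m=1.;worst=None
    for a,b in zip(qs[:-1],qs[1:]):
        for s in np.linspace(0,1,n):
            q=np.array(a)*(1-s)+np.array(b)*s; p,R=fk(q)
            v=clr(p,R,pts,gap).min()
            if held is not None: v=min(v,eggin(p,R,held,heldpts if heldpts is not None else pts))
            v=min(v,(p[2]-.02))
            if v<m:m=v;worst=(s,p)
    return m,worst
def q_at(tgt,t,ps,off,seed):
    p,z=tcp_for(tgt,t,ps); return ik(p+A@np.array(off),ori(t,ps),seed)
T1,P1=np.radians(45),-.17;T2,P2=np.radians(40),-.1
S=[.25,.6,2.3,3.5,.55,-1.7]
E
cat > t2.py <<'E'
from plan2 import *
print("bottle",BOT)
hm=q_at(MID,T1,P1,(0,0,.033),S);hr=q_at(RIGHT,T2,P2,(0,0,.033),S);print(hm.round(2),hr.round(2))
eL,eM,eR,eB=map(eggpts,(LEFT,MID,ROSE,BLUE))
for nm,E,T,h,oth in (("rose",ROSE,T1,hm,np.r_[FIX,eL,eB]),("blue",BLUE,T2,hr,np.r_[FIX,eL,eM])):
    for ps in np.arange(-.4,.9,.1):
        g=q_at(E,T,ps,(0,0,0),[-.9,.5,2.2,2,.5,-1]);
        if g is None: continue
        u=q_at(E,T,ps,(0,0,.09),g); 
        if u is None: continue
        m=pathclr([g,u],oth,.084)[0]
        m2=pathclr([u,h],oth,.056,T); m3=pathclr([h,u],oth if nm=="rose" else oth,.08)
        print(nm,round(ps,1),g.round(2),u.round(2),"grasp",round(m,3),"transit",round(m2[0],3),m2[1][0].round(2),m2[1][1].round(2))
E
python3 t2.py
```

```text
bottle [ 0.69004919 -0.26808832  0.116     ]
[ 0.31  0.53  2.26  3.91  0.49 -1.92] [-0.02  0.45  2.32  3.29  0.33 -1.65]
rose -0.0 [-1.06  0.54  2.35  1.82  0.69 -1.22] [-1.06  0.27  2.27  1.4   0.68 -0.68] grasp 0.022 transit -0.022 0.83 [0.64 0.06 0.13]
rose 0.1 [-1.09  0.54  2.3   1.63  0.72 -1.14] [-1.09  0.29  2.23  1.28  0.76 -0.67] grasp 0.021 transit -0.025 0.83 [0.65 0.06 0.13]
rose 0.2 [-1.12  0.55  2.25  1.47  0.76 -1.07] [-1.12  0.32  2.19  1.18  0.83 -0.67] grasp 0.02 transit -0.018 0.88 [0.64 0.07 0.12]
rose 0.3 [-1.13  0.55  2.2   1.32  0.81 -1.02] [-1.13  0.34  2.14  1.1   0.91 -0.68] grasp 0.015 transit -0.023 0.88 [0.65 0.08 0.13]
rose 0.4 [-1.14  0.56  2.14  1.2   0.86 -0.98] [-1.14  0.36  2.08  1.02  0.98 -0.69] grasp 0.007 transit -0.024 0.88 [0.65 0.08 0.13]
rose 0.5 [-1.13  0.58  2.08  1.09  0.92 -0.95] [-1.13  0.39  2.03  0.95  1.05 -0.7 ] grasp -0.0 transit -0.019 0.88 [0.66 0.08 0.13]
rose 0.6 [-1.13  0.59  2.02  1.    0.98 -0.93] [-1.13  0.41  1.97  0.89  1.12 -0.72] grasp -0.006 transit -0.012 0.88 [0.67 0.08 0.14]
rose 0.7 [-1.12  0.61  1.97  0.92  1.04 -
[... 1305 characters left out ...]
8 [ 0.63 -0.01  0.12]
blue 0.4 [-1.18  0.57  1.93  0.95  0.91 -0.72] [-1.18  0.42  1.87  0.84  1.05 -0.52] grasp 0.033 transit -0.025 0.88 [ 0.63 -0.01  0.12]
blue 0.5 [-1.18  0.59  1.87  0.88  0.98 -0.73] [-1.18  0.45  1.82  0.79  1.12 -0.55] grasp 0.033 transit -0.023 0.88 [ 0.64 -0.01  0.13]
blue 0.6 [-1.17  0.61  1.82  0.81  1.05 -0.74] [-1.17  0.47  1.77  0.75  1.19 -0.59] grasp 0.033 transit -0.017 0.88 [ 0.65 -0.01  0.13]
blue 0.7 [-1.16  0.63  1.76  0.76  1.12 -0.76] [-1.16  0.5   1.71  0.7   1.26 -0.63] grasp 0.033 transit -0.013 0.92 [0.62 0.   0.11]
blue 0.8 [-1.15  0.65  1.71  0.7   1.18 -0.79] [-1.15  0.52  1.66  0.66  1.32 -0.67] grasp 0.034 transit -0.017 0.92 [0.63 0.01 0.12]
```

```bash
cat > t3.py <<'E'
from plan2 import *
import sys
from multiprocessing import Pool
eL,eM,eR,eB,eRt=map(eggpts,(LEFT,MID,ROSE,BLUE,RIGHT))
hm=q_at(MID,T1,P1,(0,0,.033),S);hr=q_at(RIGHT,T2,P2,(0,0,.033),S)
g1=q_at(ROSE,T1,.05,(0,0,0),[-1,.5,2.2,1.7,.6,-1]);u1=q_at(ROSE,T1,.05,(0,0,.09),g1)
g2=q_at(BLUE,T2,-.1,(0,0,0),[-1,.5,2.2,1.7,.6,-1]);u2=q_at(BLUE,T2,-.1,(0,0,.09),g2)
TIP=np.array([.0,0,0])
def score(job,ws):
    h,u,T,oth,opn=job; return 0
jobs={"carry1":(u1,hm,T1,np.r_[FIX,eL,eB]),"ret1":(hm,u2,None,np.r_[FIX,eL,eB,eM]),
      "carry2":(u2,hr,T2,np.r_[FIX,eL,eM])}
def run(name):
    a,b,T,oth=jobs[name];rng=np.random.default_rng(1);best=(-1,None)
    gap=.056 if T else .08
    hv=b if T else a; far=a if T else b
    sub=oth[::2] if len(oth)>3000 else oth
    for it in range(2500):
        if best[1] is not None and rng.random()<.6:
            w=[x+rng.normal(0,.08,6) for x in best[1]]
        else:
            s=sorted(rng.uniform(0,1,2)); w=[hv*(1-x)+far*x+rng.normal(0,[.15,.15,.1,.5,.15,.4]) for x in s]
        w=[np.clip(x,lo+.03,hi-.03) for x in w]
        path=[hv,*w,far]
        L=sum(np.abs(np.diff(path,axis=0)).max(1))
        if L>4: continue
        # coarse early reject
        m=pathclr(path,sub,gap,T,n=7)[0]
        if m-.002*L<=best[0]: continue
        m=pathclr(path,sub,gap,T,n=20)[0]
        sc=m-.002*L
        if sc>best[0]: best=(sc,w,m,L)
    path=[hv,*best[1],far]
    return name,best[2:],np.array(path if not T else path[::-1]), pathclr(path,oth,gap,T,n=60)
if __name__=="__main__":
    with Pool(3) as p: R=p.map(run,list(jobs))
    for r in R:
        print(r[0],r[1],r[3]);print(r[2].round(3).tolist())
        np.save(f"path_{r[0]}.npy",r[2])
        for q in r[2]: pp,RR=fk(q);print(pp.round(3),RR.as_matrix()[:,2].round(2), RR.apply(AX(jobs[r[0]][2] or .7)).round(2))
E
nproc; time python3 t3.py
```

```text
4
carry1 (np.float64(0.0011263356867950664), np.float64(2.865780567877407)) (np.float64(-0.0005212398734667176), (np.float64(0.4915254237288136), array([0.57262699, 0.15106432, 0.09341207])))
[[-1.076, 0.283, 2.254, 1.336, 0.716, -0.672], [-0.994, 0.227, 2.35, 1.254, 0.787, -0.759], [-0.109, 0.372, 2.35, 2.029, 0.23, -0.905], [0.313, 0.526, 2.256, 3.913, 0.491, -1.924]]
[ 0.484 -0.24   0.163] [ 0.71  0.04 -0.71] [0. 0. 1.]
[ 0.463 -0.114  0.163] [ 0.67  0.21 -0.71] [0.01 0.   1.  ]
[0.496 0.094 0.07 ] [ 0.51  0.15 -0.85] [0.19 0.13 0.97]
[0.582 0.129 0.08 ] [ 0.7  -0.12 -0.71] [-0. -0.  1.]
ret1 (np.float64(0.015158116005885795), np.float64(2.798086827887464)) (np.float64(0.015158116005885795), (np.float64(0.0), array([0.58155988, 0.12914481, 0.07980761])))
[[0.313, 0.526, 2.256, 3.913, 0.491, -1.924], [0.153, 0.277, 2.35, 3.624, 0.23, -1.84], [-0.754, 0.18, 2.078, 2.586, 1.08, -1.365], [-1.108, 0.303, 2.094, 1.115, 0.65, -0.33]]
[0.582 0.129 0.08 ] [ 0.7  -0.12 -0.71] [-0.08  0.01  1.  ]
[0.522 0.11  0.136] [ 0.66 -0.   -0.75] [-0.03 -0.05  1.  ]
[ 0.674 -0.295  0.613] [ 0.93 -0.24  0.28] [-0.85  0.37  0.39]
[ 0.481 -0.346  0.163] [ 0.64 -0.06 -0.77] [ 0. -0.  1.]
carry2 (np.float64(0.003017580140587454), np.float64(2.174600843151774)) (np.float64(0.003017580140587454), (np.float64(0.0), array([0.56284491, 0.03658075, 0.07904142])))
[[-1.108, 0.303, 2.094, 1.115, 0.65, -0.33], [-1.057, 0.226, 2.262, 1.448, 0.584, -0.643], [-0.269, 0.374, 2.35, 2.425, 0.23, -1.272], [-0.025, 0.452, 2.324, 3.29, 0.334, -1.653]]
[ 0.481 -0.346  0.163] [ 0.64 -0.06 -0.77] [0. 0. 1.]
[ 0.48  -0.286  0.181] [ 0.7  -0.13 -0.7 ] [-0.08  0.07  0.99]
[ 0.522 -0.013  0.08 ] [ 0.57 -0.   -0.82] [0.08 0.12 0.99]
[0.563 0.037 0.079] [ 0.64 -0.06 -0.77] [ 0. -0.  1.]
real	2m4.538s
user	5m10.870s
sys	0m0.199s
```

```bash
cat > t4.py <<'E'
from t3 import *
HO=(-.008,0,.042)
hm=q_at(MID,T1,P1,HO,S);hr=q_at(RIGHT,T2,P2,HO,S)
jobs={"carry1":(u1,hm,T1,np.r_[FIX,eL,eB]),"ret1":(hm,u2,None,np.r_[FIX,eL,eB,eM]),"carry2":(u2,hr,T2,np.r_[FIX,eL,eM]),"ret2":(hr,u2,None,np.r_[FIX,eL,eM,eRt])}
sd=[np.array([.153,.277,2.35,3.624,.23,-1.84]),np.array([-.3,.25,2.33,2.4,.35,-1.2])]
def tilt(path,T):
    m=1
    for a,b in zip(path[:-1],path[1:]):
        for s in np.linspace(0,1,8): m=min(m,fk(a*(1-s)+b*s)[1].apply(AX(T))[2])
    return m
def run2(name):
    a,b,T,oth=jobs[name];rng=np.random.default_rng(3);best=(-1,None)
    gap=.056 if T else .08; hv,far=(b,a) if T else (a,b); sub=oth[::2]
    for it in range(3500):
        base=best[1] if best[1] is not None and rng.random()<.75 else sd
        sg=rng.choice([.02,.06,.2]); w=[np.clip(x+rng.normal(0,sg,6)*[1,1,1,3,1,3],lo+.03,hi-.03) for x in base]
        path=[hv,*w,far]; L=sum(np.abs(np.diff(path,axis=0)).max(1))
        if L>4: continue
        if tilt(path,T or .74)<.8: continue
        m=pathclr(path,sub,gap,T,n=6)[0]
        if min(m,.02)-.003*L<=best[0]: continue
        m=pathclr(path,sub,gap,T,n=20)[0]; sc=min(m,.02)-.003*L
        if sc>best[0]: best=(sc,w,m,L)
    path=[hv,*best[1],far]
    return name,best[2:],np.array(path if not T else path[::-1]), pathclr(path,oth,gap,T,n=60)
if __name__=="__main__":
    with Pool(4) as p: R=p.map(run2,list(jobs))
    for r in R:
        print(r[0],r[1],r[3]);print(r[2].round(3).tolist())
        np.save(f"path_{r[0]}.npy",r[2])
        for q in r[2]: pp,RR=fk(q);print(pp.round(3),RR.as_matrix()[:,2].round(2), RR.apply(AX(jobs[r[0]][2] or .7)).round(2))
E
time python3 t4.py
```

```text
carry1 (np.float64(0.002198598994926974), np.float64(2.6168361245239966)) (np.float64(0.0010014724637271142), (np.float64(0.03389830508474576), array([0.57009662, 0.1427563 , 0.09031232])))
[[-1.076, 0.283, 2.254, 1.336, 0.716, -0.672], [-0.536, 0.059, 2.285, 1.948, 0.309, -0.638], [0.754, 0.313, 2.35, 3.462, 0.23, -1.833], [0.324, 0.5, 2.265, 3.953, 0.481, -1.958]]
[ 0.484 -0.24   0.163] [ 0.71  0.04 -0.71] [0. 0. 1.]
[ 0.57  -0.133  0.27 ] [ 0.8  -0.15 -0.59] [-0.15  0.05  0.99]
[0.36  0.395 0.12 ] [ 0.52  0.39 -0.76] [0.05 0.07 1.  ]
[0.574 0.131 0.089] [ 0.7  -0.12 -0.71] [-0. -0.  1.]
ret1 (np.float64(0.020076755121428775), np.float64(2.838292652148095)) (np.float64(0.019811665859926417), (np.float64(0.0), array([0.5737043 , 0.13065804, 0.08880761])))
[[0.324, 0.5, 2.265, 3.953, 0.481, -1.958], [0.237, 0.318, 2.35, 3.684, 0.298, -1.882], [-0.158, 0.07, 2.285, 2.627, 0.499, -1.398], [-1.108, 0.303, 2.094, 1.115, 0.65, -0.33]]
[0.574 0.131 0.089] [ 0.7  -0.12 -0.71] [-0.08  0.01  1.  ]
[0.523 0.138 0.129] [ 0.68  0.01 -0.74] [-0.04 -0.03  1.  ]
[0.637 0.059 0.366] [ 0.94  0.09 -0.
[... 595 characters left out ...]
.01  1.  ]
[0.555 0.038 0.088] [ 0.64 -0.06 -0.77] [0. 0. 1.]
ret2 (np.float64(0.017342573310179406), np.float64(2.688823639284111)) (np.float64(0.016678792684319158), (np.float64(0.23728813559322035), array([0.54937215, 0.05071456, 0.09861333])))
[[-0.02, 0.422, 2.333, 3.308, 0.314, -1.668], [0.115, 0.291, 2.348, 3.556, 0.23, -1.909], [-0.218, 0.123, 2.347, 2.328, 0.325, -1.436], [-1.108, 0.303, 2.094, 1.115, 0.65, -0.33]]
[0.555 0.038 0.088] [ 0.64 -0.06 -0.77] [ 0. -0.  1.]
[0.527 0.095 0.13 ] [ 0.66 -0.02 -0.75] [-0.02  0.03  1.  ]
[0.568 0.036 0.233] [ 0.79  0.06 -0.61] [-0.28  0.27  0.92]
[ 0.481 -0.346  0.163] [ 0.64 -0.06 -0.77] [ 0. -0.  1.]
real	2m40.231s
user	9m9.584s
sys	0m0.281s
```

Run:
```python
from plan import *
for n in ("top","scene"):
    c=dict(np.load(f"a_{n}.npz"));hsv=cv2.cvtColor(c["image"],cv2.COLOR_BGR2HSV)
    m=cv2.inRange(hsv,(20,120,120),(35,255,255))>0
    v,u=np.nonzero(m&(c["range_z"]>0))
    P=cloud(c,m); L=(P-C0)@A
    k=(abs(L[:,1])<.03)&(L[:,0]>-.05)&(L[:,0]<.08)&(L[:,2]>.06)
    print(n);
    for l,a,b in sorted(zip(np.round(L[k],3).tolist(),u[k],v[k])): print(l,a,b)
```

```text
top
[-0.007, -0.002, 0.141] 231 234
[-0.007, -0.0, 0.142] 230 234
[-0.006, -0.006, 0.141] 233 234
[-0.006, -0.004, 0.141] 232 234
[-0.006, 0.004, 0.142] 228 233
[-0.004, -0.006, 0.142] 233 233
[-0.004, 0.005, 0.142] 228 232
[-0.002, -0.006, 0.144] 233 232
[-0.002, 0.005, 0.144] 228 231
[-0.0, -0.004, 0.139] 233 231
[-0.0, 0.005, 0.142] 228 230
[0.002, -0.004, 0.142] 233 230
[0.002, 0.006, 0.142] 228 229
[0.005, -0.004, 0.144] 233 228
[0.005, 0.006, 0.147] 228 227
[0.006, -0.006, 0.145] 234 228
[0.007, -0.004, 0.147] 233 227
[0.007, -0.002, 0.147] 232 227
[0.007, 0.001, 0.141] 231 227
[0.007, 0.004, 0.146] 229 226
[0.007, 0.006, 0.147] 228 226
[0.008, -0.005, 0.144] 234 227
[0.008, -0.002, 0.15] 232 226
[0.008, 0.0, 0.147] 231 226
[0.008, 0.003, 0.144] 230 226
[0.009, -0.003, 0.143] 233 226
[0.009, 0.004, 0.148] 229 225
[0.009, 0.006, 0.149] 228 225
[0.01, -0.007, 0.146] 235 226
[0.01, -0.005, 0.143] 234 226
[0.01, -0.001, 0.147] 232 225
[0.01, 0.001, 0.146] 231 225
[0.01, 0.002, 0.149] 230 225
[0.011, -0.008, 0.152] 235 225
[0.011, -0.006, 0.151] 234 225
[0.011, -0.003, 0.146] 233 22
[... 1844 characters left out ...]
63 187
[0.009, -0.009, 0.148] 266 188
[0.009, -0.003, 0.148] 265 187
[0.01, 0.004, 0.143] 264 188
[0.01, 0.004, 0.148] 264 186
[0.01, 0.009, 0.141] 263 188
[0.012, -0.003, 0.147] 266 187
[0.012, 0.002, 0.148] 265 186
[0.013, -0.006, 0.148] 267 187
[0.013, -0.001, 0.149] 266 186
[0.014, -0.005, 0.151] 267 186
[0.015, -0.009, 0.152] 268 186
[0.016, -0.002, 0.152] 267 185
[0.016, 0.009, 0.148] 265 185
[0.018, 0.008, 0.148] 266 185
[0.019, -0.006, 0.15] 269 186
[0.021, 0.003, 0.152] 268 184
[0.021, 0.007, 0.15] 267 184
[0.022, -0.001, 0.15] 269 185
[0.022, 0.004, 0.148] 268 185
[0.023, -0.005, 0.152] 270 185
[0.023, 0.0, 0.153] 269 184
[0.024, -0.003, 0.154] 270 184
[0.024, 0.008, 0.152] 268 183
```

```bash
sed -i 's/TH=1.08/TH=1.11/; s/^    for y in (-.008,0,.008):/    for y in ():/; s/^    return cw(L)$/    L=np.r_[L,[(x,y,.139+(x+.008)*.5) for x in (-.008,0) for y in (-.008,0,.008)]]; return cw(L)/' plan.py
sed -i 's/^HO=.*/HO=(-.006,0,.040)/; s/range(3500)/range(5000)/' t4.py
time python3 t4.py
python3 - <<'E'
from plan2 import *
for o in ((-.006,0,.04),(0,0,.033),(0,0,0)):
    q=q_at(MID,T1,P1,o,S);p,R=fk(q);print(o,eggin(p,R,T1,LP),eggin(p,R,T1,CP),clr(p,R,LP,.056),clr(p,R,CP,.056))
E
```

```text
carry1 (np.float64(0.007057096285916657), np.float64(2.6075419822894292)) (np.float64(0.005639316468473701), (np.float64(0.05084745762711865), array([0.57071568, 0.14445211, 0.08950352])))
[[-1.076, 0.283, 2.254, 1.336, 0.716, -0.672], [-0.274, -0.106, 2.19, 2.208, 0.23, -0.282], [0.658, 0.303, 2.35, 3.591, 0.258, -1.659], [0.322, 0.506, 2.263, 3.944, 0.483, -1.951]]
[ 0.484 -0.24   0.163] [ 0.71  0.04 -0.71] [0. 0. 1.]
[ 0.622 -0.03   0.426] [ 0.93 -0.07 -0.36] [-0.45 -0.27  0.85]
[0.409 0.35  0.13 ] [ 0.59  0.31 -0.75] [ 0.11 -0.12  0.99]
[0.576 0.13  0.087] [ 0.7  -0.12 -0.71] [-0. -0.  1.]
ret1 (np.float64(0.01902819301948816), np.float64(2.8289985099135273)) (np.float64(0.018683802498781432), (np.float64(0.0), array([0.57566819, 0.13027973, 0.08680761])))
[[0.322, 0.506, 2.263, 3.944, 0.483, -1.951], [0.241, 0.286, 2.35, 3.681, 0.301, -1.795], [-0.284, 0.141, 2.272, 2.68, 0.375, -1.862], [-1.108, 0.303, 2.094, 1.115, 0.65, -0.33]]
[0.576 0.13  0.087] [ 0.7  -0.12 -0.71] [-0.08  0.01  1.  ]
[0.527 0.141 0.147] [ 0.7   0.02 -0.71] [-0.08 -0.09  0.99]
[ 0.632 -0.048  0.292] [ 0.88 
[... 1007 characters left out ...]
[-1.108, 0.303, 2.094, 1.115, 0.65, -0.33]]
[0.557 0.038 0.086] [ 0.64 -0.06 -0.77] [ 0. -0.  1.]
[0.531 0.073 0.141] [ 0.67 -0.05 -0.74] [-0.04 -0.04  1.  ]
[ 0.555 -0.065  0.201] [ 0.74 -0.1  -0.67] [-0.16  0.36  0.92]
[ 0.481 -0.346  0.163] [ 0.64 -0.06 -0.77] [ 0. -0.  1.]
(-0.006, 0, 0.04) 0.007057096285916657 0.007227829907616775 [0.03506566 0.02753229 0.09604412] [0.08137512 0.04584258 0.1885392 ]
(0, 0, 0.033) 0.013228061906103844 0.0029166666442946012 [0.02587415 0.02803943 0.08715618] [0.07322562 0.03876042 0.1817164 ]
(0, 0, 0) 0.03859338568007119 -0.016333333359063968 [0.01562709 0.04742003 0.05759176] [0.04133104 0.00589558 0.14875391]
real	3m37.257s
user	12m21.535s
sys	0m0.232s
```

```bash
cat >> plan2.py <<'E'
_P=cloud(c,np.ones((480,640),bool));_P=_P[(_P[:,2]>.025)&(_P[:,2]<.5)&(_P[:,0]>.2)&(_P[:,0]<.95)&(abs(_P[:,1])<.6)]
_L=(_P-C0)@A;_P=_P[~((abs(_L[:,0])<.14)&(abs(_L[:,1])<.19))]
_P=_P[~((abs(_P[:,0]-.473)<.07)&(abs(_P[:,1]+.29)<.13))]
_P=_P[::6];CL=np.r_[_P,_P*[1,1,.5]]
FIX=np.r_[FIX,CL]
E
cat >> t4.py <<'E'
E
sed -i 's/rng=np.random.default_rng(3)/rng=np.random.default_rng(11)/; s/\[.02,.06,.2\]/[.02,.05,.12,.25]/' t4.py
python3 -c "
from plan2 import *;print(len(CL),len(FIX))"
timeout 570 python3 t4.py
```

```text
12294 14814
carry1 (np.float64(0.007057096285916657), np.float64(2.6075419822894292)) (np.float64(0.005280838773902051), (np.float64(0.05084745762711865), array([0.57248777, 0.14487458, 0.08999588])))
[[-1.076, 0.283, 2.254, 1.336, 0.716, -0.672], [-0.038, 0.153, 2.156, 2.657, 0.302, -1.607], [0.684, 0.365, 2.342, 3.455, 0.406, -2.404], [0.322, 0.506, 2.263, 3.944, 0.483, -1.951]]
[ 0.484 -0.24   0.163] [ 0.71  0.04 -0.71] [0. 0. 1.]
[0.679 0.096 0.325] [ 0.89  0.1  -0.45] [-0.38  0.25  0.89]
[0.433 0.382 0.14 ] [ 0.64  0.37 -0.67] [-0.34  0.3   0.89]
[0.576 0.13  0.087] [ 0.7  -0.12 -0.71] [-0. -0.  1.]
ret1 (np.float64(0.01902819301948816), np.float64(2.8289985099135273)) (np.float64(0.018683802498781432), (np.float64(0.0), array([0.57566819, 0.13027973, 0.08680761])))
[[0.322, 0.506, 2.263, 3.944, 0.483, -1.951], [0.251, 0.298, 2.35, 3.666, 0.297, -1.734], [-0.11, 0.196, 2.275, 2.337, 0.298, -1.054], [-1.108, 0.303, 2.094, 1.115, 0.65, -0.33]]
[0.576 0.13  0.087] [ 0.7  -0.12 -0.71] [-0.08  0.01  1.  ]
[0.524 0.148 0.14 ] [ 0.69  0.03 -0.72] [-0.07 -0.12  0.99]
[0.601 0.084 0.219]
[... 586 characters left out ...]
0.18  0.143] [ 0.66  0.16 -0.73] [-0.15  0.24  0.96]
[0.557 0.038 0.086] [ 0.64 -0.06 -0.77] [ 0. -0.  1.]
ret2 (np.float64(0.018505635682108498), np.float64(2.854182776963598)) (np.float64(0.016601162657658323), (np.float64(0.7288135593220338), array([0.53672189, 0.06846485, 0.12596131])))
[[-0.021, 0.429, 2.331, 3.303, 0.318, -1.664], [0.103, 0.27, 2.35, 3.636, 0.23, -1.93], [-0.28, 0.133, 2.311, 2.662, 0.5, -1.141], [-1.108, 0.303, 2.094, 1.115, 0.65, -0.33]]
[0.557 0.038 0.086] [ 0.64 -0.06 -0.77] [ 0. -0.  1.]
[0.527 0.082 0.14 ] [ 0.67 -0.04 -0.74] [-0.03 -0.    1.  ]
[ 0.632 -0.022  0.316] [ 0.92 -0.03 -0.4 ] [-0.45 -0.05  0.89]
[ 0.481 -0.346  0.163] [ 0.64 -0.06 -0.77] [ 0. -0.  1.]
```

```bash
python3 - <<'E'
from t3 import *
for T,P,g,o in ((T1,P1,MID,[eL]),(T2,P2,RIGHT,[eL,eM])):
  for off in ((-.02,0,.04),(-.03,0,.042),(-.035,0,.042),(-.04,0,.045),(-.03,-.02,.045),(-.03,.02,.045),(-.035,0,.06)):
    q=q_at(g,T,P,off,S)
    if q is None: print(off,None);continue
    p,R=fk(q); print(off,q.round(2),[round(min(clr(p,R,x,.056).min(),eggin(p,R,T,x)),3) for x in (LP,CP,*o)])
E
sed -i "s/^hm=q_at.*/hm=q_at(MID,T1,P1,(-.03,0,.042),S);hr=q_at(RIGHT,T2,P2,(-.015,0,.040),S);print(hm is None,hr is None)/; s/range(5000)/range(3500)/" t4.py
timeout 500 python3 t4.py
```

```text
(-0.02, 0, 0.04) [ 0.34  0.5   2.29  3.95  0.5  -1.93] [np.float64(0.009), np.float64(0.007), np.float64(0.033)]
(-0.03, 0, 0.042) [ 0.36  0.49  2.3   3.96  0.51 -1.93] [np.float64(0.012), np.float64(0.008), np.float64(0.037)]
(-0.035, 0, 0.042) [ 0.37  0.49  2.31  3.96  0.52 -1.92] [np.float64(0.015), np.float64(0.009), np.float64(0.04)]
(-0.04, 0, 0.045) [ 0.37  0.48  2.32  3.97  0.52 -1.93] [np.float64(0.017), np.float64(0.01), np.float64(0.043)]
(-0.03, -0.02, 0.045) [ 0.3   0.48  2.33  3.86  0.51 -1.88] [np.float64(0.012), np.float64(0.01), np.float64(0.056)]
(-0.03, 0.02, 0.045) [ 0.41  0.49  2.27  4.07  0.5  -2.01] [np.float64(0.012), np.float64(0.01), np.float64(0.023)]
(-0.035, 0, 0.06) [ 0.37  0.44  2.3   4.05  0.48 -2.02] [np.float64(0.005), np.float64(0.019), np.float64(0.048)]
(-0.02, 0, 0.04) [-0.01  0.42  2.36  3.31  0.34 -1.66] [np.float64(0.018), np.float64(0.007), np.float64(0.124), np.float64(0.034)]
(-0.03, 0, 0.042) None
(-0.035, 0, 0.042) None
(-0.04, 0, 0.045) None
(-0.03, -0.02, 0.045) None
(-0.03, 0.02, 0.045) [ 0.06  0.41  2.36  3.46  0.33 -1.75] [np.float64
[... 1779 characters left out ...]
6 0.163] [ 0.68  0.18 -0.71] [-0.21  0.25  0.95]
[0.548 0.039 0.086] [ 0.64 -0.06 -0.77] [ 0. -0.  1.]
ret2 (np.float64(0.018968368169426677), np.float64(2.789456478800872)) (np.float64(0.014968401522528478), (np.float64(0.7627118644067796), array([0.5372327 , 0.06280912, 0.13203384])))
[[-0.016, 0.425, 2.349, 3.306, 0.333, -1.662], [0.081, 0.263, 2.35, 3.605, 0.235, -1.788], [-0.197, 0.136, 2.195, 2.85, 0.532, -1.25], [-1.108, 0.303, 2.094, 1.115, 0.65, -0.33]]
[0.548 0.039 0.086] [ 0.64 -0.06 -0.77] [ 0. -0.  1.]
[0.532 0.073 0.146] [ 0.68 -0.05 -0.73] [-0.06 -0.07  1.  ]
[ 0.697 -0.012  0.4  ] [ 0.97 -0.05 -0.24] [-0.59 -0.04  0.81]
[ 0.481 -0.346  0.163] [ 0.64 -0.06 -0.77] [ 0. -0.  1.]
```

Run:
```python
from t3 import *
q0=np.array(current_joint_pos())
eA=np.r_[FIX,eL,eR,eB]
up=q0+np.array([0,-.25,0,0,.25,0])
print(u1.round(3),g1.round(3),pathclr([q0,u1],eA,.088),pathclr([q0,up,u1],eA,.088), pathclr([g1,u1],np.r_[eB,FIX],.084), pathclr([g1,u1],eR,.084))
```

```text
[-1.076  0.283  2.254  1.336  0.716 -0.672] [-1.076  0.54   2.324  1.724  0.702 -1.178] (np.float64(-0.018304721156396364), (np.float64(0.041666666666666664), array([0.27403534, 0.52547496, 0.21331294]))) (np.float64(-0.008723859687018082), (np.float64(0.08333333333333333), array([0.24572647, 0.53950429, 0.23495096]))) (np.float64(0.02121078809903017), (np.float64(0.041666666666666664), array([ 0.48500588, -0.23981066,  0.0774524 ]))) (np.float64(0.0140173145343667), (np.float64(0.08333333333333333), array([ 0.48575319, -0.23976963,  0.08156268])))
```

Run:
```python
from t3 import *
q0=np.array(current_joint_pos())
F=FIX[~((FIX[:,1]>.35)&(FIX[:,0]<.55))]
eA=np.r_[F,eL,eR,eB]
print(pathclr([q0,u1],eA,.088))
m=pathclr([q0,u1],eA,.088)
if m[0]>.015:
    move_gripper(.086); goto_joints(u1); 
    print(current_clock(),current_position(),current_finger_gap(),np.abs(np.array(current_force())))
    for n in ("scene","top","wrist"):
        c=capture(n);cv2.imwrite(f"pics/b_{n}.png",c["image"])
```

```text
(np.float64(0.004736162184018135), (np.float64(0.75), array([0.56117267, 0.02096797, 0.17373999])))
```

Run:
```python
from t3 import *
q0=np.array(current_joint_pos())
F=FIX[~((FIX[:,1]>.35)&(FIX[:,0]<.55))]
eA=np.r_[F,eL,eR,eB]
w=(q0+u1)/2+np.array([0,-.25,0,0,0,0]); print(fk(w)[0])
m=pathclr([q0,w,u1],eA,.088); print(m)
if m[0]>.015:
    move_gripper(.086); goto_joints(w); goto_joints(u1); 
    print(current_clock(),current_position(),current_finger_gap(),np.array(current_force()))
    for n in ("scene","wrist"):
        c=capture(n);cv2.imwrite(f"pics/b_{n}.png",c["image"])
        np.savez(f"b_{n}.npz",**{k:np.array(v) for k,v in c.items()})
```

```text
[0.50955762 0.25448805 0.30001847]
(np.float64(0.05383730862600343), (np.float64(1.0), array([ 0.4841809 , -0.23984057,  0.16330761])))
6.125 [ 0.48465671 -0.23923334  0.16358293] 0.08575934519912254 [-0.34685248 -0.07296063 -0.60940743]
```

```bash
python3 -c "
import cv2,numpy as np
a=cv2.imread('pics/b_scene.png');b=cv2.imread('pics/b_wrist.png');cv2.imwrite('pics/b_both.png',np.hstack([cv2.resize(a,(400,300)),cv2.resize(b,(400,300))]))"
```

```text
(no output)
```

View pics/b_both.png

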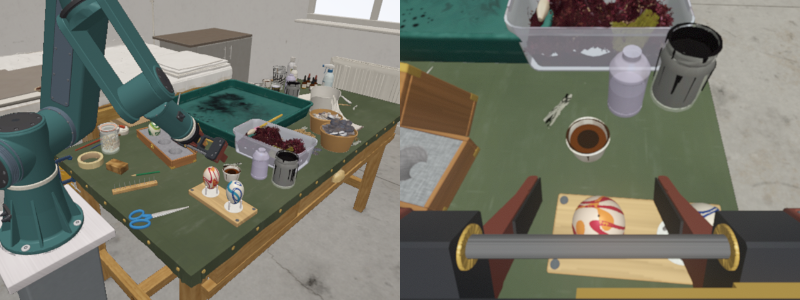

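The scene half shows the hand above the board. In the wrist half the rose egg at about (598,218) sits midway between the fingers, at columns 530 and 675. The ramekin and bottle are clear ahead. Next I descend and grip stepwise.

Run:
```python
from t3 import *; from eggfit import eggfit
c=capture("wrist")
for d in silhouettes("wrist","egg_rose_center")[:2]:
    m=cv2.erode(d["region"].astype(np.uint8),np.ones((5,5)))>0
    print(d["conf"],d["xy"],eggfit(cloud(c,m),.074))
p,z=tcp_for(ROSE,T1,.05)
print(servo_line(p,ori(T1,.05),rate=.06,contact_N=4),current_position()-p,current_clock())
c=capture("wrist");cv2.imwrite("pics/c_wrist.png",c["image"])
c=capture("scene");cv2.imwrite("pics/c_scene.png",c["image"][180:360,220:460])
print(np.array(current_force()))
```

```text
0.67 [317.3, 347.0] (array([ 0.47633612, -0.23888388,  0.07436001]), np.float64(0.0002811155614172644))
False [ 8.43195971e-05 -1.22015659e-04  2.65625060e-04] 7.975
[ 0.3393053  -0.01685982 -0.13829473]
```

View pics/c_wrist.png

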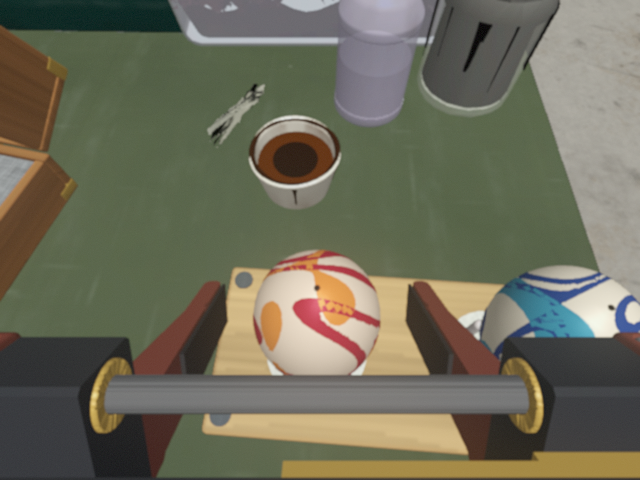

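View pics/c_scene.png

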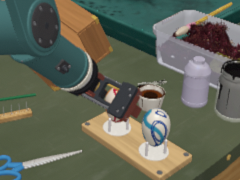

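The wrist view shows the egg at (317,315), centred between the fingertips at columns 225 and 410, with the blue egg clear of the right finger. Now closing lightly.

Run:
```python
from h import *
move_gripper(.060);print(current_finger_gap(),np.array(current_force()).round(2))
for o in (.0575,.056,.0552,.0545):
    move_gripper(o); print(o,current_finger_gap(),np.array(current_force()).round(2),current_clock())
```

```text
0.060014720283268125 [-0.69  0.06 -0.25]
0.0575 0.05734149296058166 [ 0.13  0.85 -0.04] 8.9583
0.056 0.055761879019548946 [-0.22 -0.31  0.71] 9.2
0.0552 0.055378180575610565 [ 0.59 -0.8   0.33] 9.4167
0.0545 0.05506467608524986 [ 0.14 -1.85  0.31] 9.6333
```

Run:
```python
from t3 import *; from eggfit import eggfit
move_gripper(.0538);print(current_finger_gap(),np.array(current_force()).round(2))
p,z=tcp_for(ROSE,T1,.05)
servo_line(p+[0,0,.03],rate=.05); print(current_finger_gap(),np.array(current_force()).round(2),current_clock())
c=capture("wrist");cv2.imwrite("pics/d_wrist.png",c["image"])
for n in ("wrist","scene","top"):
    if n!="wrist": c=capture(n)
    for d in silhouettes(n,"egg_rose_center")[:1]:
        m=cv2.erode(d["region"].astype(np.uint8),np.ones((3,3)))>0
        print(n,d["conf"],d["xy"],eggfit(cloud(c,m),.104))
```

```text
0.05534277639596209 [ 0.15 -0.71 -0.63]
0.055182616918577516 [-0.89 -0.17 -0.83] 10.6
wrist 0.55 [315.7, 313.4] (array([ 0.47602071, -0.23840272,  0.10426056]), np.float64(0.00025065827343155654))
scene 0.65 [332.5, 285.9] (array([ 0.47582007, -0.243467  ,  0.11191389]), np.float64(0.00025304829262027574))
top 0.63 [419.4, 287.6] (array([ 0.47337254, -0.2399299 ,  0.10420182]), np.float64(0.0007650668321694387))
```

View pics/d_wrist.png

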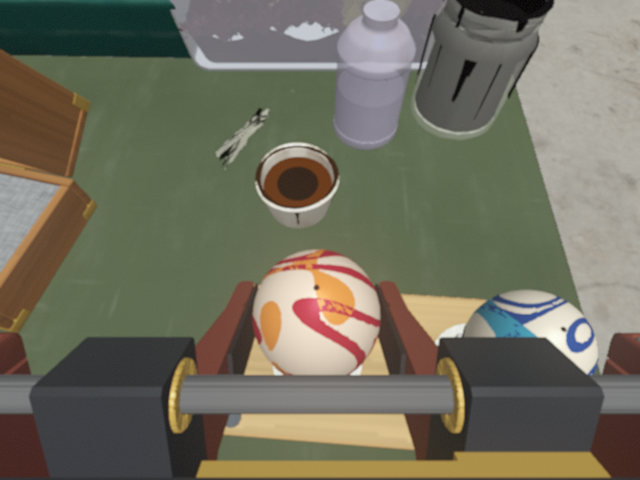

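The rose egg is at (317,313) in the wrist view, lifted with the fingers closed on both sides. Its fit gives z = 0.104, which is the 30 mm lift expected. Now the carry.

Run:
```python
from t3 import *
P=np.load("path_carry1.npy")
goto_joints(u1)
for q in P[1:]:
    goto_joints(q); print(current_clock(),current_position().round(4) if hasattr(current_position(),'round') else current_position(),round(current_finger_gap(),4))
for n in ("scene","wrist","top"):
    c=capture(n);cv2.imwrite(f"pics/e_{n}.png",c["image"]);np.savez(f"e_{n}.npz",**{k:np.array(v) for k,v in c.items()})
s=cv2.imread("pics/e_scene.png")[130:330,180:400];s=cv2.resize(s,None,fx=2,fy=2)
w=cv2.resize(cv2.imread("pics/e_wrist.png"),(360,270));o=np.zeros((400,800,3),np.uint8);o[:,:440]=s;o[:270,440:]=w;cv2.imwrite("pics/e_both.png",o)
```

```text
12.6333 [0.6047 0.0449 0.3337] 0.0548
13.7167 [0.4903 0.2556 0.1786] 0.0548
14.425 [0.5526 0.1346 0.0891] 0.0552
```

View pics/e_both.png

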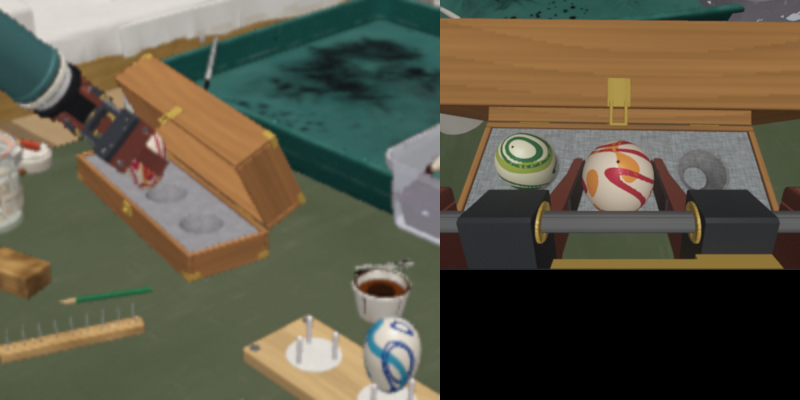

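The rose egg is in front of the middle pocket. The wrist half shows the green egg at (525,160), the held egg at (618,175) and the right pocket at (703,172). I'll use this one view for relative alignment.

Run:
```python
from plan import *; from eggfit import eggfit
for n in ("wrist","top"):
    c=capture(n)
    res={}
    for q,z in (("egg_rose_center",.09),("egg_green_center",.048)):
        for d in silhouettes(n,q)[:2]:
            m=cv2.erode(d["region"].astype(np.uint8),np.ones((5,5) if n=="wrist" else (3,3)))>0
            x,e=eggfit(cloud(c,m),z); print(n,q,round(d["conf"],2),np.round(d["xy"],1),x.round(4),e.round(5),"local",((x-C0)@A).round(4))
im=cv2.imread("pics/e_wrist.png")[200:400,340:640];cv2.imwrite("pics/e_pk.png",cv2.resize(im,(750,500)))
print(current_clock(), current_position())
```

```text
wrist egg_rose_center 0.66 [316.5 314. ] [0.5444 0.1383 0.0911] 0.00026 local [-0.029   0.0021  0.0911]
wrist egg_green_center 0.74 [151.3 286. ] [0.5909 0.2261 0.048 ] 0.0003 local [-0.      0.0972  0.048 ]
wrist egg_green_center 0.22 [339.9 158.1] [0.6071 0.1202 0.1261] 0.05479 local [ 0.036  -0.0037  0.1261]
top egg_rose_center 0.56 [230.1 251.2] [0.5416 0.137  0.0911] 0.00083 local [-0.0316  0.0003  0.0911]
top egg_green_center 0.76 [191.3 227.3] [0.5879 0.2247 0.0481] 0.00088 local [-0.0026  0.0952  0.0481]
top egg_green_center 0.52 [429.4 285.7] [ 0.4728 -0.273   0.0156] 0.02516 local [-0.0215 -0.4153  0.0156]
14.875 [0.55216728 0.13508538 0.08932625]
```

View pics/e_pk.png

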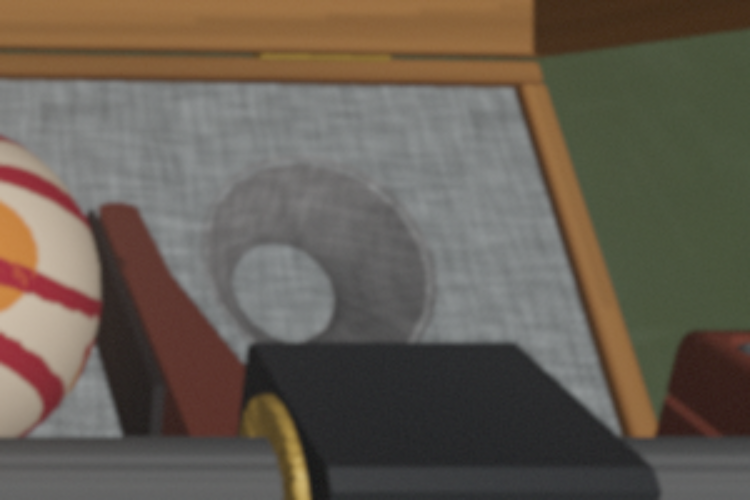

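Both cameras agree relative to the green egg: the held egg is 29 mm in front of the middle pocket, 0 mm off in y and 43 mm above its seat.

Run:
```python
from plan import *
b=np.array([.5521,.1350,.0891])  # steady TCP
b=np.array(current_position())
st=lambda o: b+A@np.array(o)
servo_line(st((.029,0,-.004)),rate=.06); 
servo_line(st((.0292,0,-.036)),rate=.05,contact_N=4); print(current_position()-st((.0292,0,-.036)),np.array(current_force()).round(2),current_finger_gap())
r=servo_line(st((.0292,0,-.0436)),rate=.015,contact_N=2.5); print(r,current_position()-b,np.array(current_force()).round(2),current_clock(),current_finger_gap())
c=capture("wrist");cv2.imwrite("pics/f_wrist.png",c["image"])
```

```text
[-1.42901711e-05  3.38180272e-05  8.11878499e-05] [ 0.04 -0.1  -0.37] 0.05492350266666178
True [ 0.02917343 -0.00552723 -0.0426893 ] [-0.58 -0.12  3.73] 16.7833 0.0551561732595162
```

View pics/f_wrist.png

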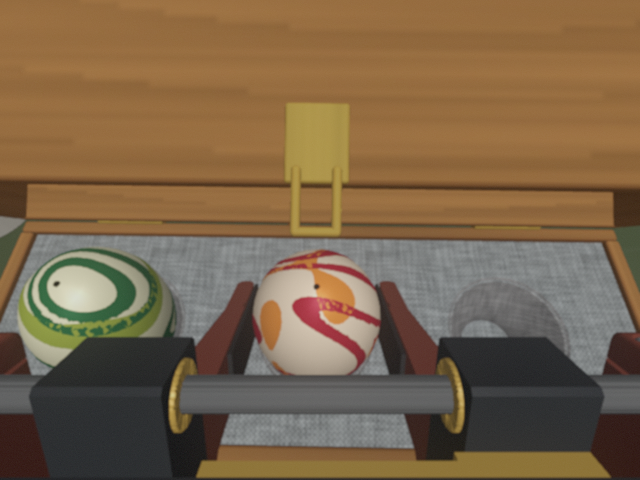

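The egg at (317,313) is seated level with its neighbour. Contact came at the expected depth with 3.7 N. Releasing gently.

Run:
```python
from plan import *
p=np.array(current_position())
servo_line(p+[0,0,.0003],rate=.01)
move_gripper(.057);move_gripper(.062);print(np.array(current_force()).round(2)); move_gripper(.080)
p=np.array(current_position())
print(servo_line(p+[0,0,.042],rate=.08,contact_N=5)); print(np.array(current_force()).round(2),current_clock())
c=capture("wrist");cv2.imwrite("pics/g_wrist.png",c["image"])
from eggfit import eggfit
for q in ("egg_rose_center","egg_green_center"):
    for d in silhouettes("wrist",q)[:1]:
        m=cv2.erode(d["region"].astype(np.uint8),np.ones((5,5)))>0
        x,e=eggfit(cloud(c,m),.048);print(q,d["conf"],x.round(4),e,((x-C0)@A).round(4))
```

```text
[0.01 0.71 0.29]
False
[-0.09 -0.22 -0.24] 18.8417
egg_rose_center 0.75 [0.5731 0.1327 0.0478] 0.00027826403637057687 [0.0002 0.0021 0.0478]
```

View pics/g_wrist.png

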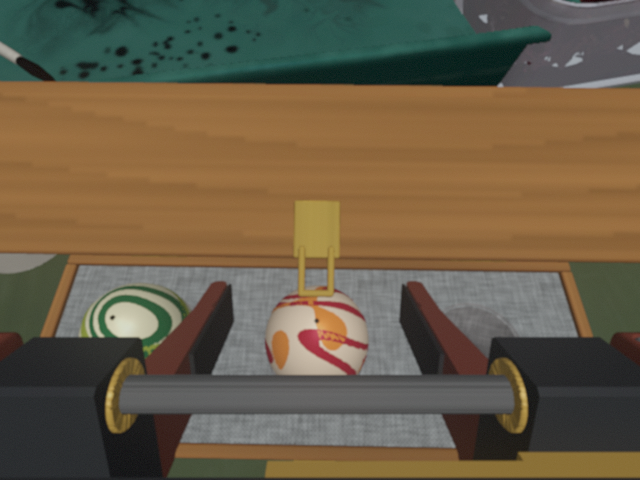

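Released. The rose egg fits at z = 0.0478 and stands on the pocket axis relative to the green egg. Retreating to the blue egg.

Run:
```python
from t3 import *; from eggfit import eggfit
P=np.load("path_ret1.npy")
goto_joints(P[0])
for q in P[1:]: goto_joints(q)
print(current_clock(),current_position(),np.array(current_force()).round(2))
for n in ("wrist","top"):
    c=capture(n);cv2.imwrite(f"pics/h_{n}.png",c["image"])
    for d in silhouettes(n,"egg_blue_center")[:2]:
        m=cv2.erode(d["region"].astype(np.uint8),np.ones((3,3)))>0
        print(n,d["conf"],d["xy"],eggfit(cloud(c,m),.074))
```

```text
22.4 [ 0.4819687  -0.34487029  0.16270248] [0.31 0.65 0.01]
wrist 0.84 [314.5, 342.6] (array([ 0.4740905 , -0.34377323,  0.07436743]), np.float64(0.00028111655753813424))
top 0.71 [472.4, 286.7] (array([ 0.47133187, -0.34519989,  0.07430436]), np.float64(0.000952301253619539))
```

View pics/h_wrist.png

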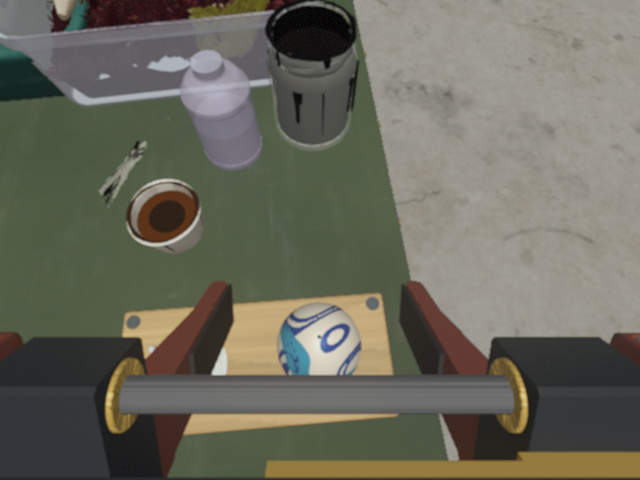

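View pics/h_top.png

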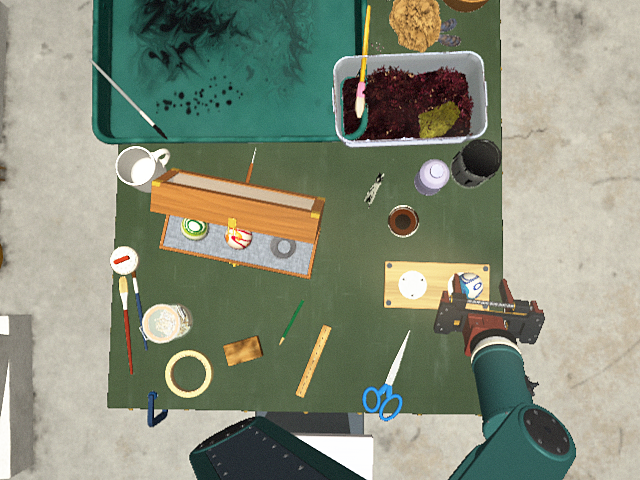

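The top view shows the rose egg in the middle pocket, with bottle and ramekin unmoved. In the wrist view the blue egg at (319,345) is between the fingers. Picking it.

Run:
```python
from t3 import *; from eggfit import eggfit
p,z=tcp_for(BLUE,T2,-.1)
print(servo_line(p,ori(T2,-.1),rate=.07,contact_N=4),current_position()-p)
move_gripper(.059)
for o in (.056,.0545,.0538): move_gripper(o); print(o,current_finger_gap(),np.array(current_force()).round(2))
servo_line(p+[0,0,.09],rate=.08);print(current_finger_gap(),current_clock())
c=capture("wrist");cv2.imwrite("pics/i_wrist.png",c["image"])
for d in silhouettes("wrist","egg_blue_center")[:1]:
    m=cv2.erode(d["region"].astype(np.uint8),np.ones((5,5)))>0
    print(d["conf"],d["xy"],eggfit(cloud(c,m),.164))
```

```text
False [ 9.73189286e-05 -1.83248642e-04  2.92251696e-04]
0.056 0.05625224604690524 [ 0.14 -0.36  0.01]
0.0545 0.055075394060199435 [-0.58 -0.49  0.78]
0.0538 0.055330418794605145 [-0.52 -1.17  0.64]
0.05509234057089125 26.575
0.73 [314.8, 317.0] (array([ 0.47375167, -0.34305522,  0.1638484 ]), np.float64(0.0002724040900945406))
```

View pics/i_wrist.png

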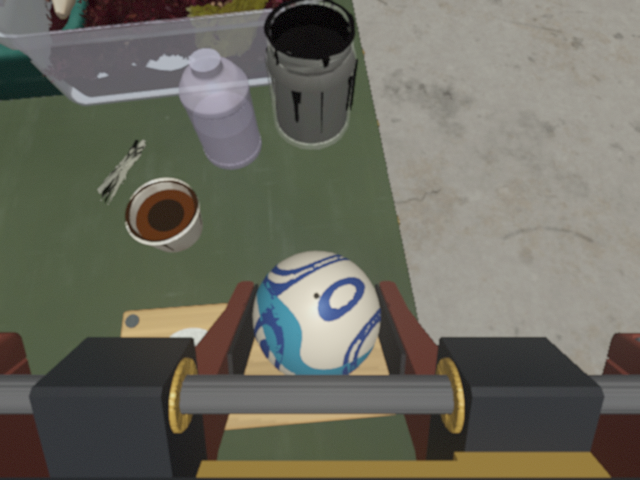

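```bash
cat > t5.py <<'E'
import t4; from t4 import *
# pre-hover for right pocket; score with rose seated
jobs={}
def go(off):
    h=q_at(RIGHT,T2,P2,off,S)
    if h is None: return None
    t4.jobs[str(off)]=(u2,h,T2,np.r_[FIX,eL,eM]); return run2(str(off))
if __name__=="__main__":
    with Pool(4) as p: R=p.map(go,[(-.02,0,.042),(-.015,0,.045),(-.025,.01,.045),(-.03,.02,.045)])
    for i,r in enumerate(R):
        if r is None: print(i,None);continue
        print(i,r[0],r[1],r[3],r[2].round(3).tolist()); np.save(f"path_c2_{i}.npy",r[2])
E
timeout 560 python3 t5.py
```

```text
False False
0 (-0.02, 0, 0.042) (np.float64(0.00851065293551635), np.float64(2.196567495137247)) (np.float64(0.006624816030072704), (np.float64(0.3728813559322034), array([0.53812255, 0.12230026, 0.12269322]))) [[-1.108, 0.303, 2.094, 1.115, 0.65, -0.33], [-0.266, 0.05, 2.332, 2.315, 0.424, -1.53], [0.311, 0.208, 2.348, 2.979, 0.23, -1.997], [-0.014, 0.417, 2.358, 3.312, 0.334, -1.665]]
1 (-0.015, 0, 0.045) (np.float64(0.010187845652837969), np.float64(2.201090510496524)) (np.float64(0.007146264235924567), (np.float64(0.5084745762711864), array([0.53792452, 0.11882859, 0.12260755]))) [[-1.108, 0.303, 2.094, 1.115, 0.65, -0.33], [-0.431, -0.025, 2.325, 2.412, 0.458, -1.248], [0.214, 0.257, 2.35, 3.066, 0.23, -1.845], [-0.016, 0.41, 2.345, 3.316, 0.314, -1.673]]
2 (-0.025, 0.01, 0.045) (np.float64(0.010326539252992449), np.float64(2.274650370550712)) (np.float64(0.006690303091209354), (np.float64(0.6440677966101694), array([0.53922277, 0.116675  , 0.14908605]))) [[-1.108, 0.303, 2.094, 1.115, 0.65, -0.33], [-0.2, 0.087, 2.274, 2.789, 0.492, -1.514], [0.155, 0.205, 2.35, 3.175, 0.23, -1.86], [0.023, 0.407, 2.356, 3.39, 0.326, -1.712]]
3 (-0.03, 0.02, 0.045) (np.float64(0.01065130801293949), np.float64(2.3465713633297307)) (np.float64(0.00911076842736213), (np.float64(0.23728813559322035), array([0.53558374, 0.12305665, 0.12257709]))) [[-1.108, 0.303, 2.094, 1.115, 0.65, -0.33], [-0.231, 0.092, 2.35, 2.276, 0.462, -1.441], [0.429, 0.131, 2.35, 3.06, 0.23, -2.108], [0.059, 0.407, 2.356, 3.462, 0.33, -1.752]]
```

The blue egg is held at (317,313) in the wrist view, gap 55 mm. The re-planned carry has at least 9 mm of clearance, so I'm running it.

Run:
```python
from plan import *; from eggfit import eggfit
P=np.load("path_c2_3.npy")
for q in P[1:]:
    goto_joints(q); print(current_clock(),np.round(current_position(),4),round(current_finger_gap(),4))
for n in ("wrist","top"):
    c=capture(n);cv2.imwrite(f"pics/j_{n}.png",c["image"])
    for q,z in (("egg_rose_center",.048),("egg_green_center",.048),("egg_blue_center",.093)):
        for d in silhouettes(n,q)[:1]:
            m=cv2.erode(d["region"].astype(np.uint8),np.ones((5,5) if n=="wrist" else (3,3)))>0
            x,e=eggfit(cloud(c,m),z); print(n,q,round(d["conf"],2),np.round(d["xy"],1),e.round(5),"local",((x-C0)@A).round(4))
print(current_position())
```

```text
28.275 [0.5847 0.0655 0.2806] 0.0552
29.2917 [0.4725 0.2992 0.2215] 0.0552
30.35 [0.5373 0.062  0.0914] 0.0547
wrist egg_rose_center 0.97 [190.3 269.6] 0.00028 local [0.0004 0.0019 0.0479]
wrist egg_blue_center 0.62 [313.8 317.3] 0.00027 local [-0.0293 -0.073   0.0932]
top egg_rose_center 0.76 [236.5 240.8] 0.00091 local [-0.0019  0.0002  0.0481]
top egg_green_center 0.62 [194.8 229. ] 0.00104 local [-0.0024  0.0954  0.048 ]
top egg_blue_center 0.69 [266.5 257.2] 0.00082 local [-0.032  -0.0743  0.0937]
[0.53718482 0.06238214 0.09136038]
```

View pics/j_wrist.png

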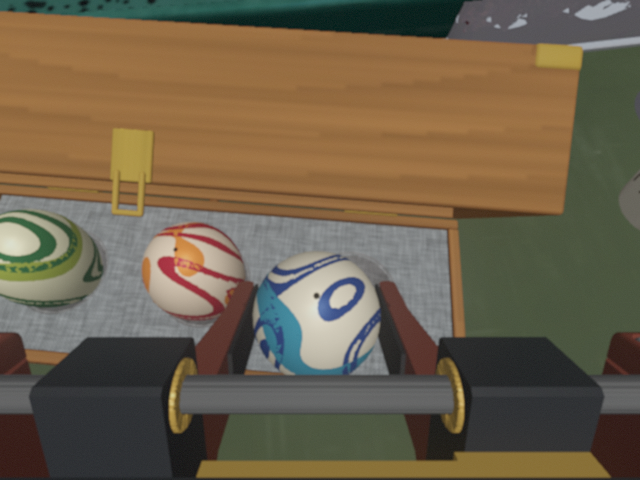

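Relative to the seated rose egg, both cameras put the blue egg at (-30, -74.7, +45.4) mm in the case frame. The move to the right pocket is therefore (+29.9, -20.3, -45.4) mm.

Run:
```python
from plan import *
b=np.array(current_position())
st=lambda o: b+A@np.array(o)
try:
    servo_line(st((.0299,-.0203,-.005)),rate=.06)
except PlanningError as e:
    print(e); servo_line(st((.02,-.005,-.003)),rate=.06); servo_line(st((.0299,-.0203,-.005)),rate=.06)
servo_line(st((.0299,-.0203,-.038)),rate=.05,contact_N=4); print(current_position()-st((.0299,-.0203,-.038)),np.array(current_force()).round(2),current_finger_gap())
r=servo_line(st((.0299,-.0203,-.0462)),rate=.015,contact_N=2.5); print(r,(np.array(current_position())-b)@A,np.array(current_force()).round(2),current_clock(),current_finger_gap())
c=capture("wrist");cv2.imwrite("pics/k_wrist.png",c["image"])
```

```text
[-1.41709632e-05  4.73640487e-05 -7.45857157e-06] [-0.21  0.64 -0.5 ] 0.05481030902286723
True [ 0.03035093 -0.02027224 -0.04552089] [-0.59  0.26  3.63] 32.8333 0.05498421179860558
```

View pics/k_wrist.png

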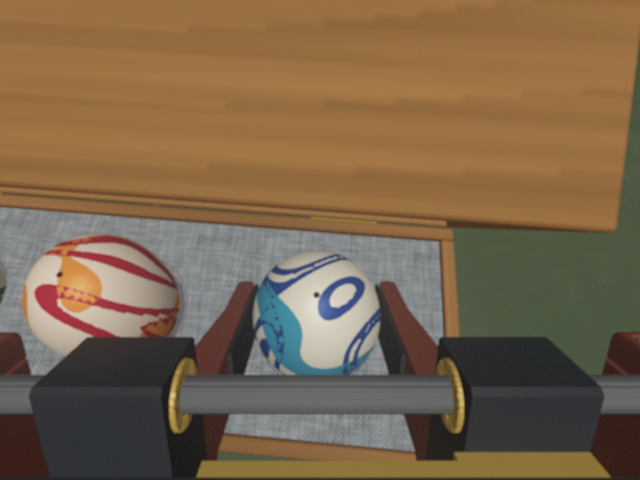

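The blue egg at (317,313) is seated in the right pocket, 1 mm or less from the predicted depth. Releasing and lifting off.

```bash
python3 - <<'E'
from plan import *; from eggfit import eggfit
p=np.array(current_position())
servo_line(p+[0,0,.0003],rate=.01)
move_gripper(.057);move_gripper(.062);print(np.array(current_force()).round(2)); move_gripper(.080)
p=np.array(current_position())
print(servo_line(p+[0,0,.041],rate=.08,contact_N=5)); print(np.array(current_force()).round(2),current_clock())
c=capture("wrist");cv2.imwrite("pics/l_wrist.png",c["image"])
for q in ("egg_rose_center","egg_blue_center"):
    for d in silhouettes("wrist",q)[:1]:
        m=cv2.erode(d["region"].astype(np.uint8),np.ones((5,5)))>0
        x,e=eggfit(cloud(c,m),.048);print(q,d["conf"],e,((x-C0)@A).round(4))
E
cat > t6.py <<'E'
from t3 import *
def lidtcp(th,y=-.045,lx=-.110,w=.010,ex=0,ez=0):
    c,s=np.cos(th),np.sin(th)
    return cw([.058+lx*c+.062*s+w+ex,y,.038-lx*s+.062*c+ez])[0]
if __name__=="__main__":
    r=np.load("path_ret2.npy");eA=np.r_[FIX,eL,eM,eRt]
    for cu in (True,False):
        for ps in (PSI,):
            o=ori(0,ps,cu)
            qs=[]
            sd=np.array([0,.3,1.5,0,1.3,0.])
            for P in (lidtcp(1.16,ex=.02,ez=.10),lidtcp(1.16,ex=.02),lidtcp(.8),lidtcp(.4),lidtcp(0)):
                q=ik(P,o,sd); 
                if q is None:
                    for s6 in (-2.5,2.5):
                        q=ik(P,o,np.array([0,.3,1.5,0,1.3,s6]))
                        if q is not None:break
                qs.append(q); 
                if q is not None: sd=q
                print(cu,P.round(3),None if q is None else q.round(2))
            if qs[0] is not None:
                for path in ([r[2],qs[0]],):print(pathclr(path,eA,.03), pathclr([qs[0],qs[1]],eA,.02))
                rng=np.random.default_rng(0);b=(-1,)
                for i in range(400):
                    w=(r[1]+qs[0])/2+rng.normal(0,[.2,.2,.2,.4,.2,.4]);w=np.clip(w,lo+.03,hi-.03)
                    m=pathclr([r[1],w,qs[0]],eA[::2],.08,n=8)[0]
                    if m>b[0]: b=(m,w)
                print("via",b,pathclr([r[1],b[1],qs[0]],eA,.08,n=40)); np.save(f"lid_{int(cu)}.npy",np.array([r[0],r[1],b[1],qs[0]]))
E
python3 t6.py
```

```text
[-0.22 -0.43 -0.6 ]
False
[0.11 0.66 0.26] 34.8833
egg_rose_center 0.65 0.00030784741722123996 [0.0005 0.0019 0.0479]
egg_blue_center 0.62 0.0002817899547603373 [ 0.0007 -0.0929  0.0479]
True [0.663 0.067 0.264] [-0.    0.43  1.3   0.    1.41  1.76]
True [0.663 0.067 0.164] [-0.    0.51  1.42 -0.    1.21  1.76]
True [0.599 0.08  0.16 ] [ 0.02  0.43  1.57 -0.    1.14  1.78]
True [0.555 0.088 0.138] [ 0.03  0.4   1.69 -0.    1.06  1.8 ]
True [0.523 0.094 0.1  ] [ 0.05  0.41  1.79 -0.    0.94  1.81]
(np.float64(0.08373803775410296), (np.float64(0.9166666666666666), array([0.65372102, 0.14421057, 0.25937281]))) (np.float64(0.023335917667220867), (np.float64(1.0), array([0.66308078, 0.06742404, 0.16360739])))
via (np.float64(0.02568361485279543), array([-0.42554846,  0.30022735,  1.57652741,  1.50975343,  0.71616106,
       -0.1408691 ])) (np.float64(0.014090094947478255), (np.float64(0.05128205128205128), array([0.57069232, 0.06627087, 0.16871808])))
False [0.663 0.067 0.264] [-0.    0.43  1.3   0.    1.41 -1.38]
False [0.663 0.067 0.164] [-0.    0.51  1.42 -0.    1.21 -1.38]
False [0.599 0.08  0.16 ] [ 0.02  0.43  1.57 -0.    1.14 -1.36]
False [0.555 0.088 0.138] [ 0.03  0.4   1.69 -0.    1.06 -1.35]
False [0.523 0.094 0.1  ] [ 0.05  0.41  1.79 -0.    0.94 -1.33]
(np.float64(0.08373399061713228), (np.float64(0.9166666666666666), array([0.65372102, 0.14421057, 0.25937281]))) (np.float64(0.0233359176672039), (np.float64(1.0), array([0.66308078, 0.06742404, 0.16360739])))
via (np.float64(0.02568361485279543), array([-0.42554846,  0.30022735,  1.57652741,  1.50975343,  0.71616106,
       -1.71166543])) (np.float64(0.015371723571481255), (np.float64(0.05128205128205128), array([0.57069232, 0.06627087, 0.16871808])))
```

View pics/l_wrist.png

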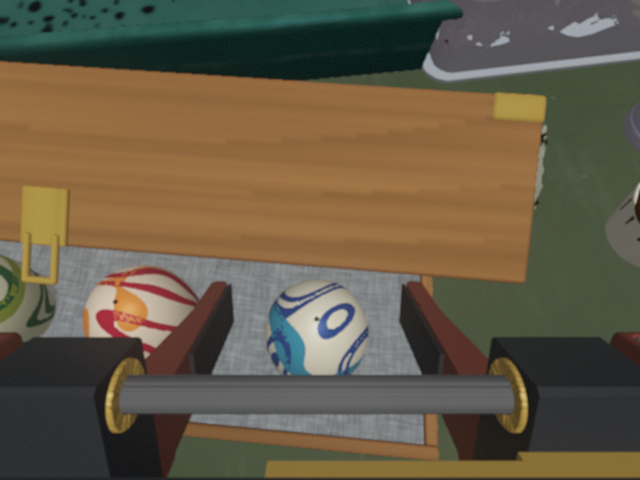

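Both eggs fit at z = 0.0479, spaced 94.8 mm. Retreating, then going behind the lid.

Run:
```python
from t6 import *
r=np.load("path_ret2.npy"); goto_joints(r[0]);goto_joints(r[1]);goto_joints(r[2])
q=ik(lidtcp(1.16,ex=.02,ez=.10),ori(0,PSI,False),np.array([0,.3,1.5,0,1.3,-1.3]))
goto_joints(q); move_gripper(0.0); print(current_clock(),current_finger_gap(),current_position())
print(servo_line(lidtcp(1.16,ex=.02),rate=.12,contact_N=5),current_clock(),np.array(current_force()).round(2))
for n in ("scene","wrist","top"):
    c=capture(n);cv2.imwrite(f"pics/m_{n}.png",c["image"])
s=cv2.resize(cv2.imread("pics/m_scene.png")[120:300,180:360],(400,400));t=cv2.resize(cv2.imread("pics/m_top.png")[140:300,120:340],(400,290));o=np.zeros((400,800,3),np.uint8);o[:,:400]=s;o[:290,400:]=t;cv2.imwrite("pics/m_b.png",o)
```

```text
40.4917 0.00047129920480288207 [0.6630974  0.06740497 0.26363867]
False 41.475 [-0.96  0.41  1.19]
```

View pics/m_b.png

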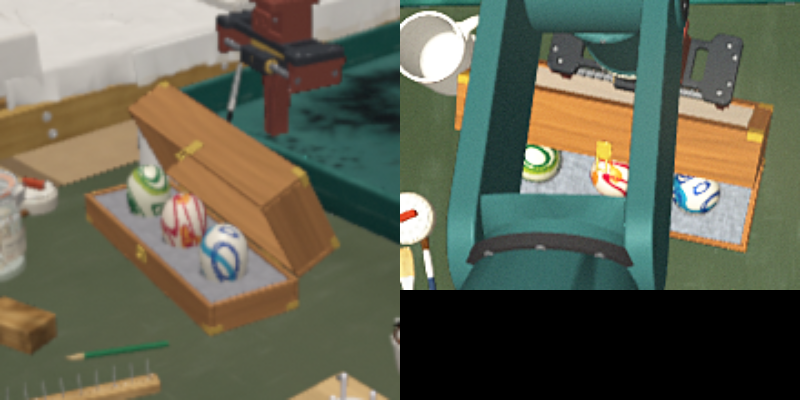

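All three eggs sit in the case: green (148,190), rose (185,218) and blue (223,252). The closed fingers at (275,130) are behind the lid's upper edge. Starting to push.

Run:
```python
from t6 import *
for th in (1.10,1.0,.9):
    s=servo_line(lidtcp(th),rate=.06,contact_N=25); print(th,s,np.array(current_force()).round(2),current_clock())
c=capture("scene");cv2.imwrite("pics/n_scene.png",cv2.resize(c["image"][120:300,180:360],(540,540)))
```

```text
1.1 False [-0.97  0.46  0.61] 42.2333
1.0 False [-0.1   0.06 -0.5 ] 42.5917
0.9 False [ 0.43  0.42 -0.75] 42.95
```

View pics/n_scene.png

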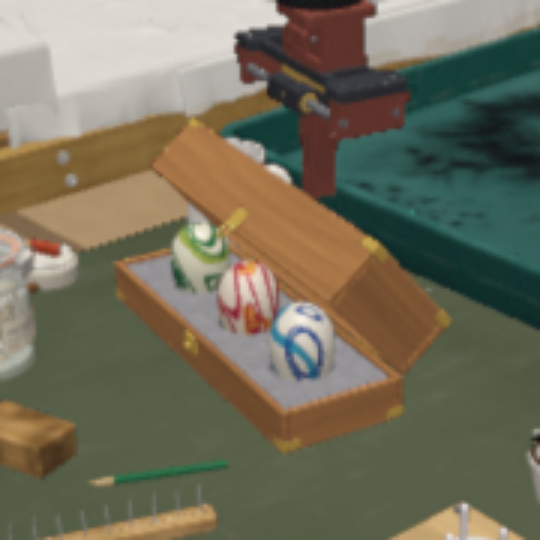

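The lid is following, now visibly lower, with the finger at (318,190) on its top. Continuing to shut.

Run:
```python
from t6 import *
for th in (.78,.65,.5,.35,.2,.08):
    s=servo_line(lidtcp(th),rate=.06,contact_N=25); print(th,s,np.array(current_force()).round(2),current_clock())
    if s: break
c=capture("scene");cv2.imwrite("pics/o_scene.png",cv2.resize(c["image"][120:300,180:360],(540,540)))
```

```text
0.78 False [-0.48  0.29 -0.23] 43.4
0.65 False [-0.48 -0.61  0.1 ] 43.825
0.5 False [ 0.75  0.14 -0.04] 44.2917
0.35 False [ 0.04 -1.1   0.13] 44.7583
0.2 False [-0.37 -0.35  0.37] 45.225
0.08 False [-0.23  0.23 -0.22] 45.625
```

View pics/o_scene.png

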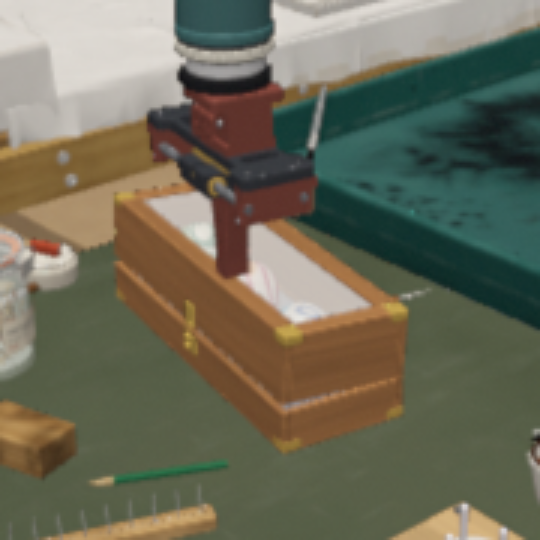

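Nearly shut: there is a small gap at the front, and the finger is on the frame at (232,270). Final press with a force stop.

Run:
```python
from t6 import *
p=lidtcp(0); p[2]=.094
s=servo_line(p,rate=.02,contact_N=15); print(s,current_position(),np.array(current_force()).round(2),current_clock())
P=np.array(current_position())
servo_line(P+[0,0,.12],rate=.2); print(current_clock())
for n in ("scene","wrist"):
    c=capture(n);cv2.imwrite(f"pics/p_{n}.png",c["image"] if n!="scene" else cv2.resize(c["image"][120:300,180:360],(540,540)))
    if n=="scene":
        for d in silhouettes(n,"lid")[:1]:
            Q=cloud(c,d["region"]); L=(Q-C0)@A; 
            for a,b in ((-.058,-.035),(.035,.058)):
                k=(L[:,0]>a)&(L[:,0]<b)&(L[:,2]>.09); print(a,np.median(L[k,2]) if k.any() else None,k.sum())
```

```text
True [0.52468322 0.09409765 0.10079479] [-0.61 -0.33  7.76] 46.1917
46.9417
-0.058 0.1008406225367965 639
0.035 0.10106103684951243 528
```

View pics/p_scene.png

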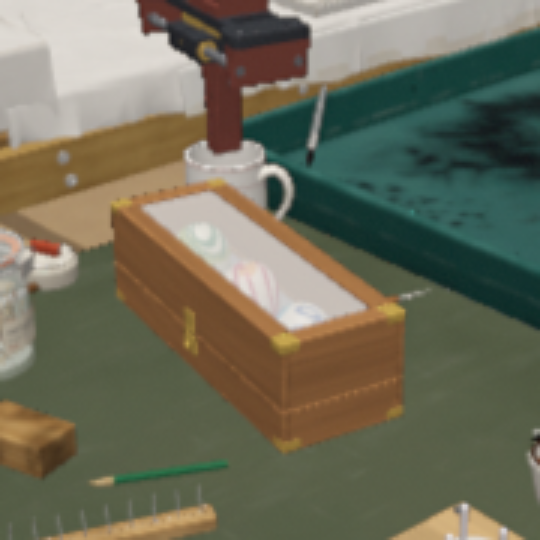

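The lid looks shut, with no gap in the seam and its top level at 0.101 front and back. The stop was slightly above nominal, so I'll press once more to be sure, then check the whole scene.

Run:
```python
from t6 import *
p=lidtcp(0,lx=-.112); 
servo_line([p[0],p[1],.106],rate=.2)
s=servo_line([p[0],p[1],.094],rate=.02,contact_N=22); print(s,current_position(),np.array(current_force()).round(2),current_clock())
P=np.array(current_position())
servo_line(P+[0,0,.15],rate=.2); print(current_clock(),np.array(current_force()).round(2))
for n in ("scene","top"):
    c=capture(n);cv2.imwrite(f"pics/q_{n}.png",c["image"])
    d=silhouettes(n,"lid")[0];Q=cloud(c,d["region"]);L=(Q-C0)@A
    for a,b in ((-.058,-.042),(.042,.058)):
        k=(L[:,0]>a)&(L[:,0]<b)&(L[:,2]>.09);print(n,a,np.median(L[k,2]) if k.any() else None,k.sum())
    for q in ("ramekin_mid","rinse_mid"):
        print(n,q,[(round(d["conf"],2),np.round(d["xy"]).tolist()) for d in spot_in(n,q)[:1]])
```

```text
True [0.52177725 0.09488999 0.10080023] [-1.91 -0.17  7.7 ] 48.2417
49.15 [-0.52 -0.1   0.19]
scene -0.058 0.10065712148610698 522
scene 0.042 0.10153588559939371 323
scene ramekin_mid [(0.85, [368.0, 280.0])]
scene rinse_mid [(0.78, [416.0, 262.0])]
top -0.058 0.10032922288907661 262
top 0.042 0.09992169813688546 500
top ramekin_mid [(0.57, [401.0, 218.0])]
top rinse_mid [(0.79, [433.0, 175.0])]
```

View pics/q_scene.png

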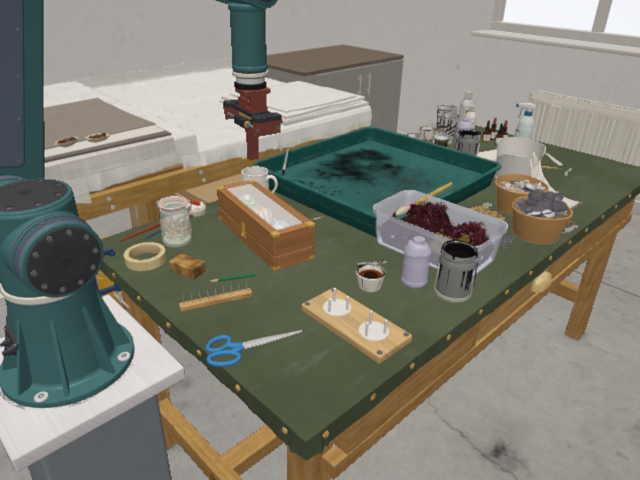

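The case is shut at (265,220), the board is empty, and the ramekin (370,277) and bottle (416,262) are where they started. The second press stopped at the same height (0.1008), so the lid is on its stop and the arm is clear.

```bash
python3 -c "
from bench import *
close_job();print(current_clock())"
```

```text
the job is handed in; nothing more can be done
the job is handed in; nothing more can be done
```

Both eggs are packed pointed end down, the rose egg in the middle pocket and the blue egg in the right one. The lid is shut, and I handed the job in at about 49 s of the 64 s allowed.

I gripped each egg stepwise with the hand tilted (45° for rose, 40° for blue), closing only until the fingers stalled at about 55 mm. Each was lowered until first contact, about 3.7 N, and then released. I shut the lid by pushing its front edge round with closed fingers.

**Last checks:**
- **Eggs:** after release, both were at 0.048 m, the seated height, and 94.8 mm apart against a nominal 95 mm.
- **Lid:** two presses stopped at the same height, 0.1008 m (nominal 0.100 m). The top measures level front to back within about 1 mm and the seam shows no gap.
- **Bystanders:** the ramekin and bottle are at their starting places in the pictures. The green egg had not moved when last measured, before the blue egg was set down.

**What disagreed:** the cameras differed from one another by 2–3 mm, so I aligned each egg to an already seated egg within the same view. One scene-camera height for the gripped rose egg was off by about 8 mm. The wrist and top cameras agreed with each other, so I ignored it. The wrist force read almost zero while the lid was moving, so pictures were the only sign that it was following.

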